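# Open the dust cover and hold the housing halves together

## Task

Lever up the hinged steel cover over the lower housing half with the thin blade tool (not with the fingers) until it falls fully open, then lay the tool back down on the bench. Take the loose upper half with the two holes, set it on the two dowels the way round that fits, and press it down against the sprung gasket until the halves meet flush; the job finishes with the robot still holding the upper half and pressing the pair together. Leave the other things alone.

Things in the scene. Friction and masses are not known exactly. Their poses are not given: they have to be found in the camera images.
- nest: Aluminium base plate 112 x 150 x 10, fixed to the bench, carrying the LOWER grey housing half (52 in x, 104 in y) under a thin hinged steel cover. Origin: underside, below the lower half's centre; x points from the cover's free lip to its hinge (roughly away from the robot), y along the long side, z up. Two hinge posts 12 x 10, 62 high at (52, +-62).
- seat (a point): Centre of the lower half's flat mating face, 40 above the bench; axes as the nest. Two steel dowels, 8 thick, stand 12 above this face (the top 4 tapering to 4 thick) at nest (x,y) = (0,-40) and (12,40); owing to that 12 mm offset the upper half fits only one way round.
- dowel_far_offset (a point): Foot of the offset dowel on the mating face: nest (12, 40, 40).
- gasket (a joint): Black sprung gasket pad (34 x 54) in the middle of the mating face: 0 = standing 4 mm proud of the face, 0.004 = pushed down flush. It starts to give at 4.5 N, needs 10.5 N to go flush, and lifts the upper half again if let go.
- cover_hinge (a point): Middle of the cover's hinge axis: nest (52, 0, 56); the axis runs along nest y.
- cover (a joint): Angle of the cover: 0 closed (level over the lower half), grows as its lip rises, 2.5 fully open (leaning far back beyond the hinge). It falls shut below 1.5 and falls open by itself beyond about 1.7. Mass 0.12 kg, turns freely.
- cover_lip (a point): Middle of the lower edge of the cover's front lip. Cover: plate 3 thick, 108 wide, reaching 86 from the hinge axis, underside 2 below the axis; at its free end a lip 3 thick hangs to 8 below the axis. Closed, the lip's edge is 48 above the bench, 8 above the mating face, and its inner side 5 in front of the lower half: there is open room to pass a blade under it.
- blade: Thin-bladed opening tool, loose, about 0.09 kg. Black flat-sided handle 90 long (x), 18 wide (y), 32 high (z), lying on the bench; origin: underside, middle of the handle. From its +x end a level steel blade, 14 wide and 3 thick, centre line 16 above the underside, tip 107 from the origin.
- blade_tip (a point): Tip of the blade, middle of its thickness: (107, 0, 16) in the tool's frame.
- upper_half: UPPER housing half, grey, loose, about 0.14 kg. Flange 52 (x) by 104 (y) by 8 thick with two 9.5 mm through holes at (0,-40) and (12,40); in its middle a block 30 (x) by 54 (y), top 38 above the underside: grip it across the 30. Origin: centre of the flat underside. Joined, its axes and the nest's coincide and its underside lies on the mating face.
- hole_offset (a point): Centre of the offset hole at the upper half's underside: (12, 40, 0) in its frame.
- blank_half: A smaller blank grey half without holes, flange 44 x 64 x 8 with a low 16 mm block on it; not part of the job
- relay: Grey and white relay module, 60 x 45 x 64; bystander
- multimeter: Flat grey hand meter, 150 x 75 x 40; bystander
- tape_roll: Roll of black tape, 90 across, 19 high; bystander
- screwdriver: Black-handled screwdriver lying down; bystander
- pen_cup: Grey cup, 72 across, 90 high; bystander
- terminals: Row of four grey terminal blocks, 40 x 47 x 26; bystander
Not all that is in view belongs to the job. What is shaped like the upper_half but purple or turquoise is not meant.

How it is judged:
On the way, in this order (a step that is already met when the one before it is completed fails the run):
1. the blade tool is lifting the cover (value of joint cover above 0.3 rad and contact force between blade and cover above 0.05 N).
2. the cover has fallen fully open (value of joint cover above 2.2 rad), for 0.2 s.
3. the tool is laid down on the bench and let go (height (world z) of blade below 0.03 m and height (world z) of blade_tip below 0.05 m and contact force between the fingers and blade below 0.1 N), for 0.2 s.
4. the upper half is on both dowels, pressed down flush (z of upper_half in the frame of seat between -0.003 and 0.0018 m and horizontal distance between upper_half and seat below 0.003 m and distance between hole_offset and dowel_far_offset below 0.005 m and angle between upper_half's own z axis and vertical below 0.04 rad), for 0.2 s.
At the end, for the whole second after the job is handed in: Upper half on both dowels, right way round, centred within 3 mm, level within 0.04 rad, held down by the fingers: gap between the halves under 1.8 mm, pressed with over 5 N; cover open beyond 2.2 rad; blade tool lying on the bench, let go (all of step 3 and all of step 4 and contact force between the fingers and upper_half above 2 N and contact force between upper_half and nest above 5 N and contact force between blade and upper_half below 0.1 N and linear speed of upper_half below 0.02 m/s and value of joint cover above 2.2 rad); the arm keeps its last pose, push and grip.
It fails at once if the fingers push the cover (contact force between the fingers and cover above 3 N).
It fails at once if a bystander is shoved more than 3 cm (distance of any of blank_half, relay, multimeter, tape_roll, screwdriver, pen_cup, terminals from where it was at the start of the episode above 0.03 m).
It also fails if it takes over 67 s, if anything falls off the work surface, if the arm or the gripper's body presses on something with over 40 N, if the wrist force passes 120 N, or if a joint passes its speed limit or range.

## Robot

A 6-joint arm with a two-finger parallel gripper is mounted at the origin on the work surface. World frame = base frame: x ahead of the robot, y to its left, z up, the work surface at z = 0. Lengths are in m, angles in rad, forces in N, time in s.
With the tool pointing down it reaches from about 0.25 to 0.725 m from the base axis. Payload 9.7 kg.
Tool frame: the origin (TCP) lies midway between the tips of the shut fingers; the grasp point (between the pads) lies 19 mm behind it (tcp_to_grasp is the z of the grasp point in the tool frame, in m); z points along the fingers, y is the direction in which the jaws open and shut (so a half turn about z gives the same grasp; the last joint's range is limited). The gripper opens to 85 mm and grips with 20 to 120 N. Pads are 22 mm wide; open, the fingers measure 114 mm over their backs; the gripper's body (76 mm by 85 mm) begins 54 mm behind the grasp point. The pads swing forward as they close: fully open they stand 13 mm farther back than shut.
Start: joints at [1.337, 0.087, 0.176, 1.66, 0, 1.571], TCP at [0.127, 0.535, 0.231] pointing down, gripper open.
Joint ranges: [-3.13, 3.13], [-0.85, 1.81], [-1.15, 1.24], [-2.2, 2.28], [-1.44, 1.52], [-3.14, 3.14]. Speed limits (rad/s): [2.22, 2.22, 2.57, 3.14, 3.14, 3.14].

## Interface

Orientations are given as [roll, pitch, yaw] about the fixed x, y, z axes, in that order (R = Rz(yaw) Ry(pitch) Rx(roll)).
In Python, from station import * gives the robot as it stands. The module is installed in compiled form; this text tells all that it offers.
- The arm moves only by the tool apply_moves, never from a script. Its argument "moves" is a list of rows, each a list of 7 numbers: the shift along the tool's x, y, z each as a share of 250 mm, from -1 to 1, then the turn, a rotation vector about the tool's x, y, z each as a share of pi/2 rad, from -1 to 1, then the closure, from 0 (fully open) to 1 (shut). In form: [[x, y, z, wx, wy, wz, gripper], ...]. A call has 1 to 20 rows; each row is the pose to reach, as a shift and turn from the pose measured when the call began, along the tool's axes at that moment; what a row does not reach only later rows make up. A row lasts 1/10 s, in which the tool goes at most 50 mm and 8.59 degrees, less where a joint would pass 70% of its speed; a pose out of reach is approached as far as the arm can. A call with a number of a shift or a turn outside -1 to 1 is refused whole. A call with a gripper value outside its range is refused whole. The fingers move at their own pace and stop on an object; "force" is the grip in N (left out, the last holds). Time passes only in rows, so rows that repeat a pose let the fingers close. It gives the time, the measured TCP pose, the force and the opening at its end, in the units of the state.
- sense(): the state, without advancing time (a new reading comes with each control period).
- camera(name): name is "side" or "top"; returns (picture, depth): 420x560x3 uint8, red, green, blue; 420x560 float32, m along the optical axis (not along the pixel's ray), 0 where there is no reading.
- camera_model(name): a dict with "K" (3x3 intrinsics, pixels), "R" (3x3) and "t" (3): a world point X has camera coordinates R X + t. Camera axes: x right, y down, z forward; pixel columns grow to the right and rows downward; lengths in m; the calibration is good to about 2 mm. A picture is of the moment at which its call begins. camera_model takes no time and is no camera call.
- job_done(): hands the job in, once; it reports no verdict.
The state is a dict: "clock": time; "q": joint angles; "joint_velocities": joint speeds; "joint_efforts": joint torques, N m; "tcp_pos": TCP position; "orientation": TCP orientation; "contact_force": force on the tool from outside, world axes, zero at the start; "ft_torque": the same for the moment, N m; "finger_gap": finger opening in m.
Only numpy, scipy, OpenCV 4.12 (cv2) and the standard library are available. Lean on these libraries where they do the work, as an engineer would, in place of code of your own. Each camera call takes 0.05 s, during which the arm holds its last target.

## Working session

There is one attempt and no reset: what is moved stays moved. The work goes in short steps, Python scripts to look and compute and a tool call to move; the robot and the scene stay as the last step left them, time stands still between calls to the robot, and variables do not carry over. Pictures are saved under pics/ and viewed, and the job is handed in when it is done.

Besides the shell and the picture viewer there is one more tool, called after "Call:" as name([rows], argument=value, ...), one row to a line, values as JSON. apply_moves: Moves the arm, as the interface text tells. Its arguments: {"type":"object","properties":{"moves":{"type":"array"},"force":{"type":"number"}},"required":["moves"]}

```bash
ls; mkdir -p pics; python3 - <<'E'
from station import *
import cv2, numpy as np
s=sense(); print(s)
for n in("side","top"):
    p,d=camera(n); cv2.imwrite(f"pics/{n}0.png",p[:,:,::-1]); np.savez(f"/tmp/{n}0.npz",p=p,d=d)
    m=camera_model(n); print(n,m)
E
```

```text
pics
{'clock': 0.0, 'q': array([ 1.33700072e+00,  8.74746507e-02,  1.75140599e-01,  1.65980322e+00,
       -8.32077562e-06,  1.57079251e+00]), 'joint_velocities': array([ 0.00156451, -0.00098387,  0.00069331,  0.00131845,  0.00123227,
       -0.00101487]), 'joint_efforts': array([ 4.53139164e-04, -5.20392752e+01,  4.64799607e+01,  1.65140675e-02,
        9.27703627e-05, -1.26964178e-06]), 'tcp_pos': array([0.12736897, 0.53481498, 0.23057838]), 'orientation': array([-3.14025171e+00,  8.31565477e-06,  2.90780087e+00]), 'contact_force': array([-0.02010756,  0.70056775, -0.25570896]), 'ft_torque': array([ 0.04306457, -0.01119713, -0.00338397]), 'finger_gap': 0.08516430256269715}
side {'K': array([[432.82744681,   0.        , 280.63302211],
       [  0.        , 432.82744681, 205.8719524 ],
       [  0.        ,   0.        ,   1.        ]]), 'R': array([[ 0.80478288, -0.59336604,  0.01553277],
       [-0.32643324, -0.46429431, -0.82332991],
       [ 0.49574778,  0.6575314 , -0.56735051]]), 't': array([-0.36157607,  0.18439828,  1.16566149])}
top {'K': array([[483.62841522,   0.        , 272.56425202],
       [  0.        , 483.62841522, 208.22788636],
       [  0.        ,   0.        ,   1.        ]]), 'R': array([[-0.02476053, -0.99958136, -0.01496751],
       [-0.99798896,  0.02558947, -0.05799316],
       [ 0.0583519 ,  0.01350147, -0.99820477]]), 't': array([0.02482635, 0.44368892, 1.43818297])}
```

View pics/top0.png

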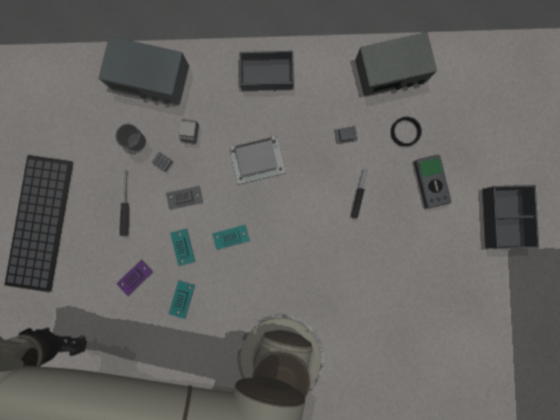

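View pics/side0.png

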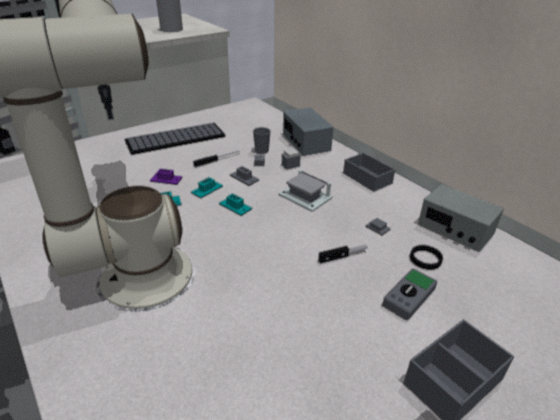

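The top view shows the nest at (257,160), the grey upper half at (184,197) and two black-handled tools at (358,195) and (125,205). I'll zoom in on these.

```bash
python3 - <<'E'
import cv2, numpy as np
p=np.load('/tmp/top0.npz')['p'][:,:,::-1]; s=np.load('/tmp/side0.npz')['p'][:,:,::-1]
def c(im,x,y,w,h,k): return cv2.resize(im[y:y+h,x:x+w],(w*k,h*k),interpolation=cv2.INTER_CUBIC)
cv2.imwrite('pics/z1.png',np.clip(c(p,100,120,200,100,4)*1.5,0,255))
a=c(p,330,160,60,70,6);b=c(s,300,225,80,70,6) 
cv2.imwrite('pics/z2.png',np.clip(np.hstack([a,b[:420]])[:, :800]*1.5,0,255))
cv2.imwrite('pics/z3.png',np.clip(c(s,180,130,160,90,5)*1.5,0,255))
E
```

```text
[ WARN:0@0.152] global loadsave.cpp:1063 imwrite_ Unsupported depth image for selected encoder is fallbacked to CV_8U.
```

View pics/z1.png

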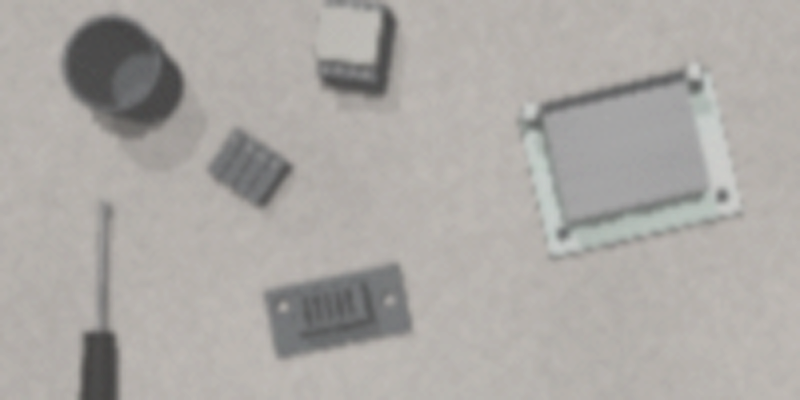

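View pics/z2.png

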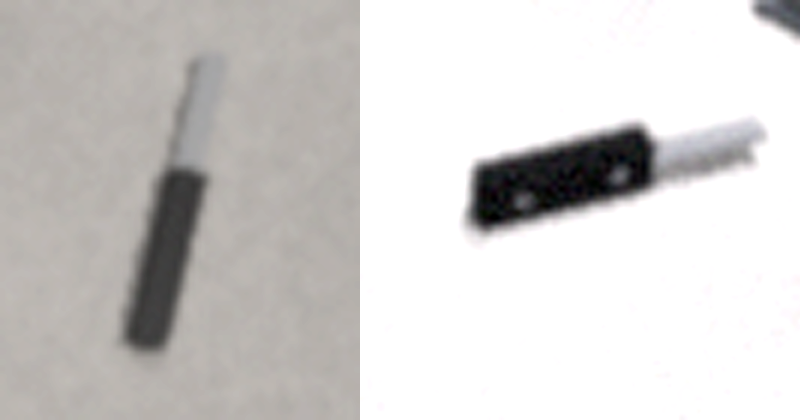

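View pics/z3.png

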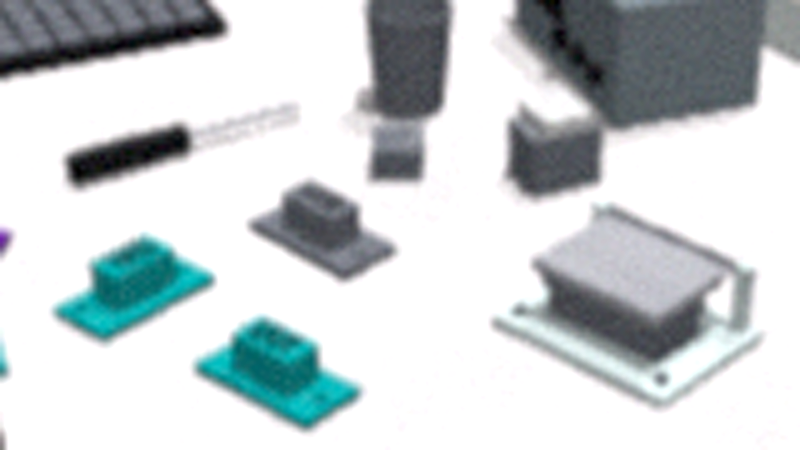

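The top view confirms the blade tool at (358,195): flat handle with rivets and a 14 mm blade. (125,205) is the screwdriver. In the crop, the upper half's offset hole is its left (+y) one, on the far (+x) side, so its heading is close to the nest's. Next I'll measure.

```bash
cat > h.py <<'E'
import numpy as np, cv2
from station import *
def pts(d,m):
    v,u=np.mgrid[:d.shape[0],:d.shape[1]]
    K=m['K']; c=np.stack([(u-K[0,2])/K[0,0]*d,(v-K[1,2])/K[1,1]*d,d],-1)
    w=(c-m['t'])@m['R']; w[d<=0]=np.nan; return w
def ray(m,uv,z):
    uv=np.atleast_2d(uv).astype(float); K=m['K']
    r=np.c_[(uv[:,0]-K[0,2])/K[0,0],(uv[:,1]-K[1,2])/K[1,1],np.ones(len(uv))]@m['R']
    o=-m['R'].T@m['t']; s=(z-o[2])/r[:,2]; return o+s[:,None]*r
def proj(m,X):
    c=np.atleast_2d(X)@m['R'].T+m['t']; q=c@m['K'].T; return q[:,:2]/q[:,2:]
E
python3 - <<'E'
from h import *
p=np.load('/tmp/top0.npz');d=p['d'];p=p['p'];m=camera_model('top');w=pts(d,m)
def reg(x0,y0,x1,y1,zlo,zhi):
    z=w[y0:y1,x0:x1,2]; mk=((z>zlo)&(z<zhi)).astype(np.uint8)
    n,l,st,ce=cv2.connectedComponentsWithStats(mk,connectivity=4); i=1+st[1:,4].argmax()
    v,u=np.nonzero(l==i); P=w[v+y0,u+x0]; 
    q=ray(m,np.c_[u+x0,v+y0],np.median(P[:,2]))
    r=cv2.minAreaRect((q[:,:2]*1000).astype(np.float32)); 
    return len(u),np.round(q[:,:2].mean(0)*1000,1),round(float(np.median(P[:,2])*1000),1),r, np.round(np.std(P[:,2])*1000,2)
print('bench',np.nanmedian(w[170:200,260:330,2]), np.nanstd(w[200:220,260:330,2]))
print('cover',reg(225,130,290,190,.050,.061))
print('base',reg(225,130,290,190,.005,.016))
print('uh block',reg(160,180,210,215,.030,.046))
print('uh all',reg(160,180,210,215,.004,.046))
print('handle',reg(340,160,380,225,.024,.040))
print('tool all',reg(340,160,380,225,.009,.040))
E
```

```text
bench 0.0002472262199308485 0.003158663844164488
cover (1005, array([594.3,  57.8]), 56.7, ((595.0132446289062, 57.66852569580078), (90.69584655761719, 108.7424545288086), 11.788481712341309), np.float64(2.42))
base (637, array([569.9,  50.7]), 10.3, ((586.168701171875, 54.60300064086914), (113.60664367675781, 153.67330932617188), 12.794523239135742), np.float64(2.58))
uh block (188, array([484. , 280.7]), 38.1, ((484.1238098144531, 280.6542053222656), (30.582948684692383, 54.24964141845703), 11.543161392211914), np.float64(2.76))
uh all (558, array([484. , 281.1]), 11.1, ((483.1123046875, 282.10516357421875), (55.93262481689453, 107.35325622558594), 12.589374542236328), np.float64(14.02))
handle (186, array([ 452.5, -238.5]), 31.6, ((452.8711242675781, -238.24896240234375), (18.56504249572754, 90.04573822021484), 74.03970336914062), np.float64(3.2))
tool all (308, array([ 475.8, -244.2]), 28.5, ((481.664794921875, -245.80528259277344), (20.770769119262695, 150.41119384765625), 74.08321380615234), np.float64(7.82))
```

Sizes and heights match the description: cover top at 57 mm, block 30x54 with its top at 38 mm, handle 18x90 with its top at 32 mm. I'll write a move-computing helper and check how q6 relates to yaw.

```bash
cat >> h.py <<'E'
from scipy.spatial.transform import Rotation as Ro
def mv(tp,rpy):
    "shares for target pos (m), rpy(rad), from the measured pose"
    s=sense(); R0=Ro.from_euler('xyz',s['orientation']).as_matrix()
    d=R0.T@(np.array(tp)-s['tcp_pos'])/.25
    r=Ro.from_matrix(R0.T@Ro.from_euler('xyz',rpy).as_matrix()).as_rotvec()/(np.pi/2)
    n=max(np.linalg.norm(d)*.25/.05,np.linalg.norm(r)*90/8.59)
    print('shares',np.round(d,4),np.round(r,4),'rows>=',round(n,1))
E
python3 - <<'E'
from h import *
mv([.453,-.238,.15],[np.pi,0,np.radians(-16)])
mv([.453,-.238,.15],[np.pi,0,np.radians(164)])
mv([.29,.15,.20],[np.pi,0,np.radians(164)])
E
```

```text
shares [-1.9833 -2.7051  0.3258] [-0.0000e+00 -1.2000e-03 -1.9711e+00] rows>= 20.7
shares [-1.9833 -2.7051  0.3258] [-0.0008  0.      0.0289] rows>= 16.9
shares [-0.9895 -1.3466  0.1242] [-0.0008  0.      0.0289] rows>= 8.4
```

Call:
apply_moves([
  [0, -0.18, 0, 0, 0, 0, 0],
  [0, -0.36, 0, 0, 0, 0, 0],
], force=60)

```text
clock: 0.3
tcp_pos: [0.1063, 0.4463, 0.2288]
orientation: [-3.137, 0.0, 2.908]
contact_force: [-1.0, -1.3, 0.1]
finger_gap: 0.0858
```

```bash
python3 - <<'E'
from h import *
s=sense();print(s['q'],s['tcp_pos'],s['orientation'],s['clock'])
mv([.29,.15,.20],[np.pi,0,np.radians(164)])
mv([.29,.15,.20],[np.pi,0,np.radians(74)])
E
```

```text
[ 1.33697746e+00 -1.25863565e-01 -3.82404929e-02  1.66327337e+00
 -3.83075087e-07  1.57078852e+00] [0.10630855 0.4463455  0.22884412] [-3.13673868e+00  3.45198436e-07  2.90778159e+00] 0.3
shares [-0.9894 -0.9823  0.1201] [-0.0031  0.0001  0.0289] rows>= 7.0
shares [-0.9894 -0.9823  0.1201] [-0.0024  0.0025  1.0289] rows>= 10.8
```

Call:
apply_moves([
  [-0.15, -0.15, 0.02, 0, 0, 0, 0],
  [-0.3, -0.3, 0.04, 0, 0, 0, 0],
  [-0.45, -0.45, 0.06, 0, 0, 0, 0],
  [-0.6, -0.6, 0.08, 0, 0, 0, 0],
])

```text
clock: 0.7
tcp_pos: [0.2104, 0.2757, 0.2104]
orientation: [-3.137, 0.0, 2.909]
contact_force: [1.7, 0.6, 1.0]
finger_gap: 0.0858
```

```bash
python3 - <<'E'
from h import *
s=sense();print(s['q'],s['tcp_pos'],s['orientation'],s['clock'])
mv([.35,.05,.18],[np.pi,0,np.radians(164)])
E
```

```text
[ 0.92073129 -0.39877081 -0.28924752  1.68451077 -0.00209339  1.15329183] [0.21038816 0.27572898 0.21043377] [-3.13691268e+00  2.14125236e-04  2.90903701e+00] 0.7
shares [-0.7515 -0.7493  0.1254] [-0.003   0.0002  0.0297] rows>= 5.3
```

yaw = q1 − q6 + π, so a tool yaw of 164° is fine. I'll continue to above the handle.

Call:
apply_moves([
  [-0.14, -0.14, 0.02, 0, 0, 0, 0],
  [-0.28, -0.28, 0.04, 0, 0, 0, 0],
  [-0.42, -0.42, 0.06, 0, 0, 0.01, 0],
  [-0.56, -0.56, 0.08, 0, 0, 0.02, 0],
  [-0.7, -0.7, 0.1, 0, 0, 0.03, 0],
  [-0.8, -0.8, 0.12, 0, 0, 0.03, 0],
  [-0.9, -0.9, 0.12, 0, 0, 0.03, 0],
  [-1, -1, 0.12, 0, 0, 0.03, 0],
])

```text
clock: 1.5
tcp_pos: [0.3963, -0.0271, 0.1813]
orientation: [-3.137, 0.0, 2.861]
contact_force: [1.0, -0.0, 0.1]
finger_gap: 0.0854
```

```bash
python3 - <<'E'
from h import *
s=sense();print(s['q'],s['tcp_pos'],s['orientation'],s['clock'])
mv([.4528,-.2384,.10],[np.pi,0,np.radians(164)])
E
```

```text
[-0.06485624 -0.29013921 -0.26707674  1.59486556 -0.00464363  0.21577539] [ 0.3962919  -0.02706432  0.18129897] [-3.13684116e+00  1.08056168e-05  2.86096338e+00] 1.5
shares [-0.4513 -0.7481  0.3288] [-0.003   0.     -0.0009] rows>= 4.7
```

Call:
apply_moves([
  [-0.09, -0.15, 0.06, 0, 0, 0, 0],
  [-0.18, -0.3, 0.12, 0, 0, 0, 0],
  [-0.27, -0.45, 0.18, 0, 0, 0, 0],
  [-0.36, -0.6, 0.24, -0.002, 0, -0.001, 0],
  [-0.451, -0.748, 0.32, -0.003, 0, -0.001, 0],
  [-0.451, -0.748, 0.329, -0.003, 0, -0.001, 0],
  [-0.451, -0.748, 0.329, -0.003, 0, -0.001, 0],
  [-0.451, -0.748, 0.329, -0.003, 0, -0.001, 0],
])

```text
clock: 2.3
tcp_pos: [0.4526, -0.2377, 0.1003]
orientation: [3.141, -0.0, 2.863]
contact_force: [0.5, 0.2, 0.2]
finger_gap: 0.0856
```

```bash
python3 - <<'E'
from h import *
s=sense();print(s['q'],s['tcp_pos'],s['orientation'],s['clock'])
mv([.4528,-.2384,.004],[np.pi,0,np.radians(164)])
E
```

```text
[-4.83699470e-01 -1.49784905e-02 -1.81703498e-01  1.40420213e+00
  1.41156141e-04 -2.04976405e-01] [ 0.45261716 -0.23772435  0.10025554] [ 3.14142783e+00 -9.93396808e-05  2.86286959e+00] 2.3
shares [-0.0015 -0.0025  0.385 ] [ 0.0001 -0.0001  0.0003] rows>= 1.9
```

Call:
apply_moves([
  [-0.001, -0.002, 0.15, 0, 0, 0, 0],
  [-0.001, -0.002, 0.3, 0, 0, 0, 0],
  [-0.001, -0.002, 0.36, 0, 0, 0, 0],
  [-0.001, -0.002, 0.387, 0, 0, 0, 0],
  [-0.001, -0.002, 0.387, 0, 0, 0, 0],
  [-0.001, -0.002, 0.387, 0, 0, 0, 0.5],
  [-0.001, -0.002, 0.387, 0, 0, 0, 1],
  [-0.001, -0.002, 0.387, 0, 0, 0, 1],
  [-0.001, -0.002, 0.387, 0, 0, 0, 1],
  [-0.001, -0.002, 0.387, 0, 0, 0, 1],
  [-0.001, -0.002, 0.387, 0, 0, 0, 1],
  [-0.001, -0.002, 0.387, 0, 0, 0, 1],
  [-0.001, -0.002, 0.387, 0, 0, 0, 1],
  [-0.001, -0.002, 0.387, 0, 0, 0, 1],
], force=80)

```text
clock: 3.7
tcp_pos: [0.453, -0.2385, 0.0041]
orientation: [-3.141, 0.001, 2.863]
contact_force: [0.0, 0.4, 5.5]
finger_gap: 0.0168
```

Call:
apply_moves([
  [0, 0, -0.1, 0, 0, 0, 1],
  [0, 0, -0.25, 0, 0, 0, 1],
  [0, 0, -0.4, 0, 0, 0, 1],
  [0, 0, -0.4, 0, 0, 0, 1],
  [0, 0, -0.4, 0, 0, 0, 1],
])

```text
clock: 4.2
tcp_pos: [0.4532, -0.2386, 0.1043]
orientation: [-3.141, 0.002, 2.863]
contact_force: [0.1, 0.2, -2.6]
finger_gap: 0.0165
```

```bash
python3 - <<'E'
from h import *
s=sense();print(s['tcp_pos'],s['orientation'],s['clock'],s['finger_gap'],s['contact_force'])
for n in("side","top"):
    p,d=camera(n); np.savez(f"/tmp/{n}1.npz",p=p,d=d)
    m=camera_model(n)
    T=s['tcp_pos'];yaw=np.radians(-16)
    tip=T+[.107*np.cos(yaw),.107*np.sin(yaw),.012]
    u=proj(m,tip)[0];print(n,'pred tip',u)
    im=p[:,:,::-1].copy()
    x,y=u.astype(int)-[60,50];c=cv2.resize(im[y:y+100,x:x+100],(400,400),interpolation=cv2.INTER_CUBIC)
    cv2.circle(c,tuple(((u-[x,y])*4).astype(int)),3,(0,0,255),1)
    cv2.imwrite(f'pics/l_{n}.png',np.clip(c.astype(float)*1.4,0,255).astype(np.uint8))
a=cv2.imread('pics/l_side.png');b=cv2.imread('pics/l_top.png');cv2.imwrite('pics/l.png',np.hstack([a,b]))
E
```

```text
[ 0.45324933 -0.23860023  0.10433678] [-3.14130324e+00  1.83174577e-03  2.86281226e+00] 4.2 0.01645803990036433 [ 0.05165927  0.2083671  -2.56913673]
side pred tip [369.73925885 217.26348034]
top pred tip [371.83888515 163.51112474]
```

View pics/l.png

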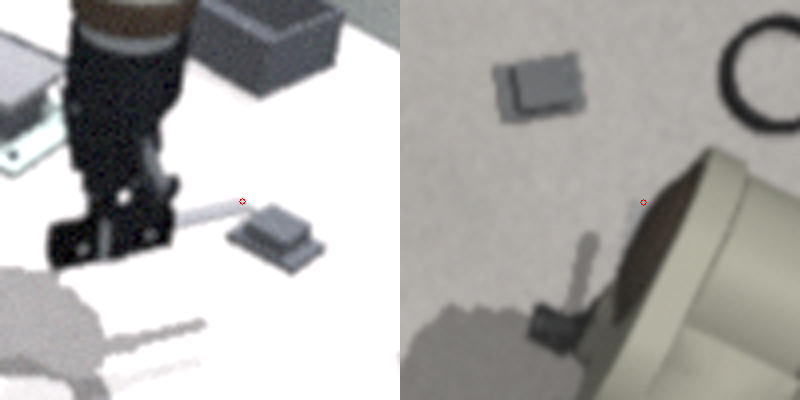

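```bash
python3 - <<'E'
from h import *
p=np.load('/tmp/side1.npz');w=pts(p['d'],camera_model('side'));
T=np.array([.45325,-.2386,.1043]);y=np.radians(-16);ex=np.array([np.cos(y),np.sin(y),0]);ey=np.array([-np.sin(y),np.cos(y),0])
q=w-T; a=q@ex;b=q@ey;z=q[...,2]
mk=(abs(b)<.02)&(a>.047)&(a<.13)&(z>-.03)&(z<.05)
for lo in np.arange(.045,.12,.01):
    k=mk&(a>=lo)&(a<lo+.01)
    if k.sum(): print(round(lo,3),k.sum(),np.round(np.median(z[k])*1000,1),np.round(b[k].mean()*1000,1))
mk=(abs(b)<.02)&(a<-.02)&(a>-.06)&(abs(z)<.05)
for lo in np.arange(-.055,-.02,.01):
    k=mk&(a>=lo)&(a<lo+.01)
    if k.sum(): print(round(lo,3),k.sum(),np.round(np.percentile(z[k],[10,50,90])*1000,1),np.round(b[k].mean()*1000,1))
x=p['p'][195:245,312:380,::-1]
cv2.imwrite('pics/l2.png',cv2.resize(np.clip(x*1.2,0,255).astype(np.uint8),None,fx=11,fy=11,interpolation=cv2.INTER_NEAREST))
E
```

```text
0.045 7 12.2 -5.5
0.055 11 13.4 -2.2
0.065 13 13.6 -1.9
0.075 13 11.9 -1.4
0.085 16 12.9 -2.0
0.095 11 13.3 -2.6
0.105 10 13.4 -2.1
-0.045 52 [ 1.4 16.2 27.9] -4.0
-0.035 44 [ 1.1 20.2 28. ] -6.9
-0.025 22 [ 1.9 17.5 27.7] -7.2
```

View pics/l2.png

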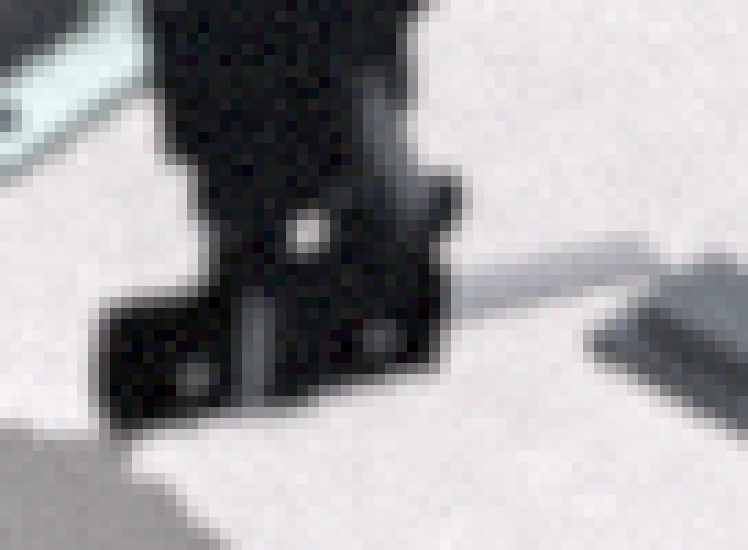

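The tool is held level: blade top at TCP+13 mm, tip about 107–110 mm ahead. Next is the pre-insertion pose.

```bash
cat >> h.py <<'E'
NY=np.radians(12.4); NO=np.array([.5858,.0550,0]); NR=Ro.from_euler('z',NY).as_matrix()
def nest(x,y,z): return NO+NR@np.array([x,y,z])/1000.
def tipmv(x,z,y=0,pitch=0):
    "nest coordinates (mm) of the blade tip -> moves, level tool"
    mv(nest(x-107,y,z-12),[np.pi,0,NY+np.pi])
E
python3 - <<'E'
from h import *
tipmv(-67,100)
E
```

```text
shares [0.4217 0.9433 0.0592] [ 0.0004 -0.0007 -0.3153] rows>= 5.2
```

Call:
apply_moves([
  [0.08, 0.18, 0.01, 0, 0, -0.06, 1],
  [0.16, 0.36, 0.02, 0, 0, -0.12, 1],
  [0.24, 0.54, 0.03, 0, 0, -0.18, 1],
  [0.32, 0.72, 0.04, 0, 0, -0.25, 1],
  [0.38, 0.86, 0.05, 0, 0, -0.31, 1],
  [0.422, 0.943, 0.059, 0, 0, -0.315, 1],
  [0.422, 0.943, 0.059, 0, 0, -0.315, 1],
  [0.422, 0.943, 0.059, 0, 0, -0.315, 1],
  [0.422, 0.943, 0.059, 0, 0, -0.315, 1],
])

```text
clock: 5.2
tcp_pos: [0.4156, 0.017, 0.0874]
orientation: [3.141, -0.002, -2.926]
contact_force: [0.4, -0.3, -1.1]
finger_gap: 0.017
```

```bash
python3 - <<'E'
from h import *
s=sense();print(s['q'],s['tcp_pos'],s['orientation'],s['clock'])
tipmv(-50,43.5)
E
```

```text
[ 4.04002227e-02 -2.41968736e-01 -4.09926686e-01  1.40504951e+00
  5.34630692e-04 -1.74820236e-01] [0.41557755 0.01695106 0.08742732] [ 3.14068159e+00 -2.08443754e-03 -2.92637184e+00] 5.2
shares [-0.0702  0.0023  0.2236] [ 0.0006 -0.0013 -0.0008] rows>= 1.2
```

Call:
apply_moves([
  [-0.03, 0, 0.1, 0, 0, 0, 1],
  [-0.07, 0.002, 0.2, 0, -0.001, 0, 1],
  [-0.07, 0.002, 0.224, 0, -0.001, 0, 1],
  [-0.07, 0.002, 0.224, 0, -0.001, 0, 1],
  [-0.07, 0.002, 0.224, 0, -0.001, 0, 1],
  [-0.07, 0.002, 0.224, 0, -0.001, 0, 1],
])

```text
clock: 5.8
tcp_pos: [0.4329, 0.021, 0.0326]
orientation: [3.141, 0.001, -2.927]
contact_force: [0.6, -0.1, -1.0]
finger_gap: 0.0169
```

```bash
python3 - <<'E'
from h import *
s=sense();print(s['tcp_pos'],s['orientation'],s['clock'])
tipmv(-22,43.5)
p,d=camera('side');m=camera_model('side')
u=proj(m,nest(-34,0,48))[0].astype(int);print(u)
u=np.array([305,180])
c=p[u[1]-45:u[1]+45,u[0]-60:u[0]+60,::-1].copy()
cv2.imwrite('pics/ins.png',cv2.resize(np.clip(c*1.2,0,255).astype(np.uint8),None,fx=6.5,fy=6.5,interpolation=cv2.INTER_NEAREST))
w=pts(d,m); q=(w-nest(0,0,0))@NR*1000
k=(abs(q[...,1])<12)&(q[...,0]>-110)&(q[...,0]<-40)&(q[...,2]>30)&(q[...,2]<60)
for lo in range(-110,-40,10):
    kk=k&(q[...,0]>=lo)&(q[...,0]<lo+10)
    if kk.sum(): print(lo,kk.sum(),np.median(q[kk],0).round(1))
E
```

```text
[0.43294053 0.02096212 0.03263886] [ 3.14101747e+00  1.08525379e-03 -2.92680474e+00] 5.8
shares [-0.1104  0.0019  0.0047] [ 0.0004  0.0007 -0.001 ] rows>= 0.6
[297 188]
-110 2 [-105.3   -9.4   45.5]
-100 4 [-94.9  -7.1  45.3]
-90 5 [-83.4  -4.4  45. ]
-80 8 [-74.9  -3.3  45.3]
-70 6 [-64.2  -3.7  45.3]
-60 10 [-55.   -2.9  45.2]
-50 1 [-48.2  -6.3  44. ]
```

View pics/ins.png

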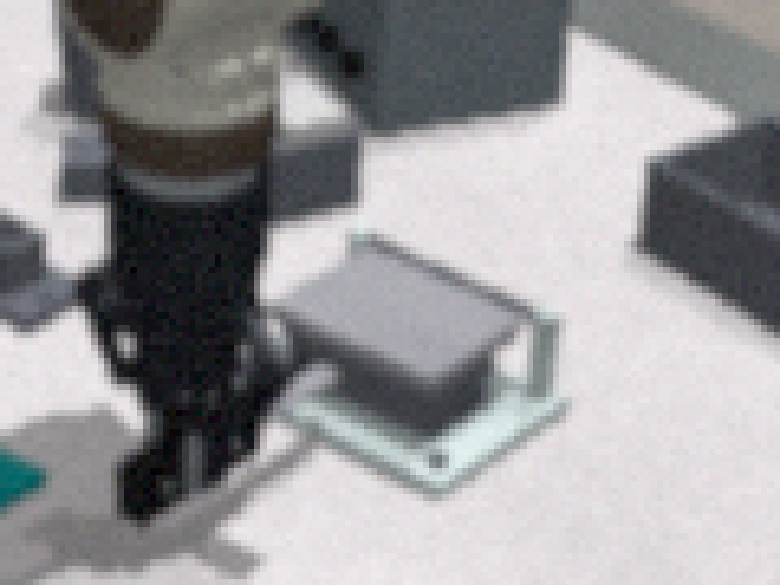

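Blade top reads 45.2 mm, below the lip edge at 48 mm, with the tip at nest x ≈ −50. I'll insert it now.

Call:
apply_moves([
  [-0.03, 0.001, 0.004, 0, 0, 0, 1],
  [-0.06, 0.002, 0.004, 0, 0, -0.001, 1],
  [-0.09, 0.002, 0.004, 0, 0, -0.001, 1],
  [-0.112, 0.002, 0.004, 0, 0, -0.001, 1],
  [-0.112, 0.002, 0.004, 0, 0, -0.001, 1],
  [-0.112, 0.002, 0.004, 0, 0, -0.001, 1],
])

```text
clock: 6.45
tcp_pos: [0.4601, 0.0276, 0.0313]
orientation: [3.141, 0.0, -2.925]
contact_force: [-0.6, -0.4, -0.4]
finger_gap: 0.0165
```

```bash
python3 - <<'E'
from h import *
s=sense();print(s['tcp_pos'],s['orientation'],s['clock'],s['contact_force'])
tipmv(-20,60)
tipmv(-16,80)
tipmv(-10,90)
th=np.arange(0,2.01,.1)
# table: tip staying 10mm inside lip along x: lip inner edge in nest
for t in th:
    c,s_=np.cos(t),np.sin(t)
    L=(52-83*c-8*s_,56+83*s_-8*c)
    P=(52-70*c-2*s_,56+70*s_-2*c)
    print(round(t,1),'lip',np.round(L,1),'plate r70',np.round(P,1))
E
```

```text
[0.46006997 0.02756007 0.03132742] [ 3.14087232e+00  3.73505409e-04 -2.92498539e+00] 6.45 [-0.57120801 -0.38740615 -0.43988117]
shares [-0.0068 -0.0007 -0.0667] [0.0005 0.0002 0.0001] rows>= 0.3
shares [-0.0228 -0.0007 -0.1467] [0.0005 0.0002 0.0001] rows>= 0.7
shares [-0.0468 -0.0007 -0.1867] [0.0005 0.0002 0.0001] rows>= 1.0
0.0 lip [-31.  48.] plate r70 [-18.  54.]
0.1 lip [-31.4  56.3] plate r70 [-17.8  61. ]
0.2 lip [-30.9  64.6] plate r70 [-17.   67.9]
0.3 lip [-29.7  72.9] plate r70 [-15.5  74.8]
0.4 lip [-27.6  81. ] plate r70 [-13.3  81.4]
0.5 lip [-24.7  88.8] plate r70 [-10.4  87.8]
0.6 lip [-21.   96.3] plate r70 [-6.9 93.9]
0.7 lip [-16.6 103.4] plate r70 [-2.8 99.6]
0.8 lip [-11.6 110. ] plate r70 [  1.8 104.8]
0.9 lip [ -5.9 116. ] plate r70 [  6.9 109.6]
1.0 lip [  0.4 121.5] plate r70 [ 12.5 113.8]
1.1 lip [  7.2 126.3] plate r70 [ 18.5 117.5]
1.2 lip [ 14.5 130.5] plate r70 [ 24.8 120.5]
1.3 lip [ 22.1 133.8] plate r70 [ 31.3 122.9]
1.4 lip [ 30.  136.4] plate r70 [ 38.1 124.6]
1.5 lip [ 38.1 138.2] plate r70 [ 45.1 125.7]
1.6 lip [ 46.4 139.2] plate r70 [ 52. 126.]
1.7 lip [ 54.8 139.3] plate r70 [ 59.  125.7]
1.8 lip [ 63.1 138.6] plate r70 [ 66.  124.6]
1.9 lip [ 71.3 137.1] plate r70 [ 72.7 122.9]
2.0 lip [ 79.3 134.8] plate r70 [ 79.3 120.5]
```

Call:
apply_moves([
  [-0.007, 0, -0.027, 0, 0, 0, 1],
  [-0.01, 0, -0.05, 0, 0, 0, 1],
  [-0.013, 0, -0.067, 0, 0, 0, 1],
  [-0.016, 0, -0.083, 0, 0, 0, 1],
  [-0.019, 0, -0.099, 0, 0, 0, 1],
  [-0.023, 0, -0.113, 0, 0, 0, 1],
  [-0.027, 0, -0.127, 0, 0, 0, 1],
  [-0.036, 0, -0.151, 0, 0, 0, 1],
  [-0.045, 0, -0.175, 0, 0, 0, 1],
  [-0.059, 0, -0.199, 0, 0, 0, 1],
  [-0.059, 0, -0.199, 0, 0, 0, 1],
  [-0.059, 0, -0.199, 0, 0, 0, 1],
])

```text
clock: 7.65
tcp_pos: [0.4746, 0.0307, 0.0812]
orientation: [3.141, 0.0, -2.925]
contact_force: [-0.2, -0.4, -0.4]
finger_gap: 0.0165
```

```bash
python3 - <<'E'
from h import *
s=sense();print(s['tcp_pos'],s['orientation'],s['clock'],s['contact_force'],s['finger_gap'])
p,d=camera('side')
u=np.array([305,170])
c=p[u[1]-45:u[1]+45,u[0]-60:u[0]+60,::-1].copy()
cv2.imwrite('pics/lift.png',cv2.resize(np.clip(c*1.2,0,255).astype(np.uint8),None,fx=6.5,fy=6.5,interpolation=cv2.INTER_NEAREST))
for x,z in [(-2.8,98.5),(18.5,116.5),(45.1,124.7),(59,124.7),(70,123)]: tipmv(x,z)
E
```

```text
[0.47461838 0.03068174 0.08119649] [ 3.14093619e+00  4.82412606e-04 -2.92500325e+00] 7.65 [-0.23366877 -0.36504259 -0.35022468] 0.016530850052714353
shares [-0.017  -0.0007 -0.0223] [0.0005 0.     0.0001] rows>= 0.1
shares [-0.1022 -0.0006 -0.0943] [0.0005 0.     0.0001] rows>= 0.7
shares [-0.2086 -0.0006 -0.1271] [0.0005 0.     0.0001] rows>= 1.2
shares [-0.2642 -0.0006 -0.1271] [0.0005 0.     0.0001] rows>= 1.5
shares [-0.3082 -0.0006 -0.1203] [0.0005 0.     0.0001] rows>= 1.7
```

View pics/lift.png

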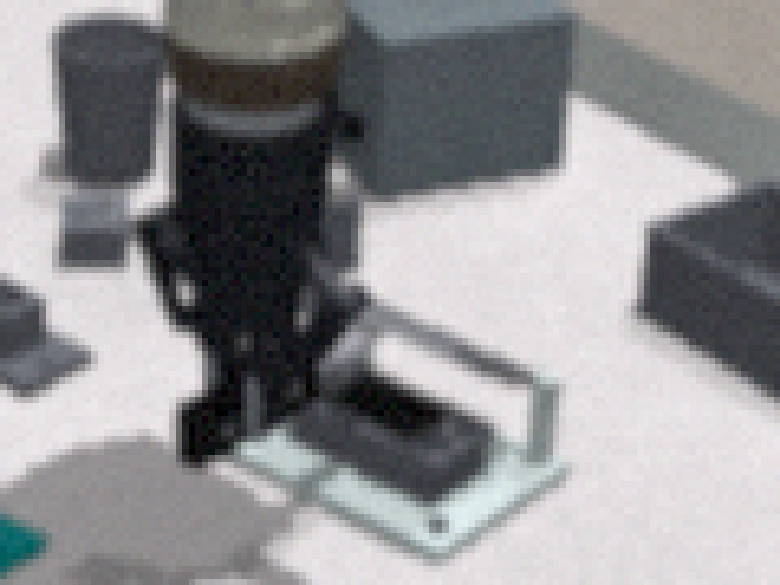

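The blade has raised the cover: the side view shows it nearly edge-on, at about 0.6 rad. I'll carry it over the top.

Call:
apply_moves([
  [-0.017, 0, -0.022, 0, 0, 0, 1],
  [-0.035, 0, -0.044, 0, 0, 0, 1],
  [-0.056, 0, -0.062, 0, 0, 0, 1],
  [-0.078, 0, -0.08, 0, 0, 0, 1],
  [-0.102, 0, -0.094, 0, 0, 0, 1],
  [-0.127, 0, -0.106, 0, 0, 0, 1],
  [-0.153, 0, -0.116, 0, 0, 0, 1],
  [-0.181, 0, -0.123, 0, 0, 0, 1],
  [-0.209, 0, -0.127, 0, 0, 0, 1],
  [-0.236, 0, -0.128, 0, 0, 0, 1],
  [-0.264, 0, -0.127, 0, 0, 0, 1],
  [-0.292, 0, -0.123, 0, 0, 0, 1],
  [-0.308, 0, -0.12, 0, 0, 0, 1],
  [-0.308, 0, -0.12, 0, 0, 0, 1],
  [-0.308, 0, -0.12, 0, 0, 0, 1],
  [-0.308, 0, -0.12, 0, 0, 0, 1],
  [-0.308, 0, -0.12, 0, 0, 0, 1],
])

```text
clock: 9.4
tcp_pos: [0.5495, 0.0471, 0.1111]
orientation: [3.141, 0.0, -2.925]
contact_force: [-0.6, -0.7, -1.2]
finger_gap: 0.0168
```

```bash
python3 - <<'E'
from h import *
s=sense();print(s['tcp_pos'],s['orientation'],s['clock'],s['contact_force'],s['finger_gap'])
p,d=camera('side')
u=np.array([305,170])
c=p[u[1]-45:u[1]+45,u[0]-60:u[0]+60,::-1].copy()
cv2.imwrite('pics/open.png',cv2.resize(np.clip(c*1.2,0,255).astype(np.uint8),None,fx=6.5,fy=6.5,interpolation=cv2.INTER_NEAREST))
E
```

```text
[0.54946675 0.04714673 0.11106607] [ 3.14091946e+00  2.11194378e-04 -2.92505741e+00] 9.4 [-0.64051469 -0.65331265 -1.15288617] 0.01678929669230055
```

View pics/open.png

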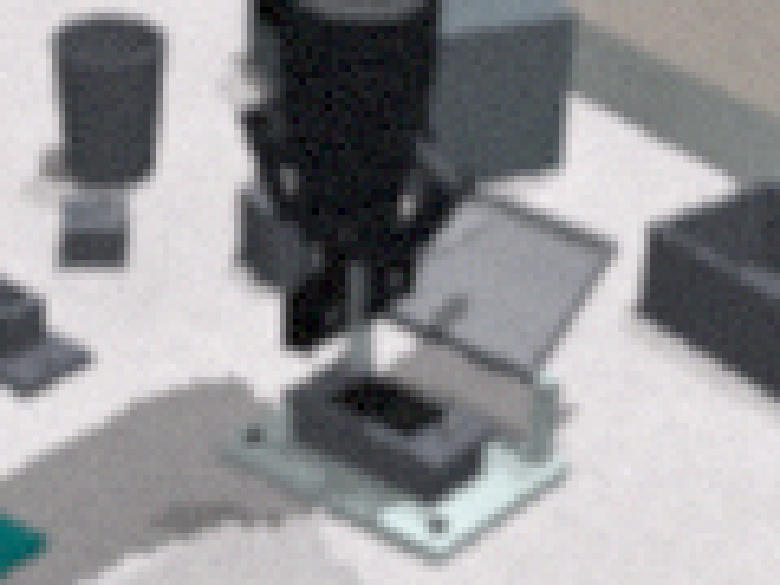

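Call:
apply_moves([
  [0.1, 0, -0.02, 0, 0, 0, 1],
  [0.25, 0, -0.02, 0, 0, 0, 1],
  [0.4, 0, -0.02, 0, 0, 0, 1],
  [0.5, 0, -0.02, 0, 0, 0, 1],
  [0.5, -0.18, -0.02, 0, 0, 0, 1],
  [0.5, -0.36, -0.02, 0, 0, 0, 1],
  [0.5, -0.54, -0.02, 0, 0, 0, 1],
  [0.5, -0.72, 0.1, 0, 0, 0, 1],
  [0.5, -0.9, 0.2, 0, 0, 0, 1],
  [0.5, -0.95, 0.3, 0, 0, 0, 1],
  [0.5, -0.95, 0.3, 0, 0, 0, 1],
  [0.5, -0.95, 0.3, 0, 0, 0, 1],
])

```text
clock: 10.65
tcp_pos: [0.4779, -0.2115, 0.0358]
orientation: [3.14, -0.001, -2.926]
contact_force: [0.6, -0.2, -0.5]
finger_gap: 0.0167
```

```bash
python3 - <<'E'
from h import *
s=sense();print(s['tcp_pos'],s['orientation'],s['clock'],s['contact_force'],s['finger_gap'])
for n in("side","top"):
    p,d=camera(n); cv2.imwrite(f"pics/{n}2.png",p[:,:,::-1]); np.savez(f"/tmp/{n}2.npz",p=p,d=d)
m=camera_model('top');
c=p[120:200,210:310,::-1]
a=cv2.resize(np.clip(c*1.2,0,255).astype(np.uint8),None,fx=8,fy=7.5,interpolation=cv2.INTER_CUBIC);cv2.imwrite('pics/nest2.png',a)
w=pts(d,m); q=(w-nest(0,0,0))@NR*1000
for lo in range(40,140,10):
    kk=(abs(q[...,1])<40)&(q[...,0]>=lo)&(q[...,0]<lo+10)&(q[...,2]>20)
    if kk.sum(): print(lo,kk.sum(),np.median(q[kk],0).round(1))
E
```

```text
[ 0.47788376 -0.21149933  0.03577085] [ 3.13993742e+00 -7.46089816e-04 -2.92592432e+00] 10.65 [ 0.59954288 -0.23906154 -0.5239242 ] 0.016670245529520723
40 36 [48.4  0.3 58.3]
50 105 [55.1 -0.1 61.7]
60 110 [65.   1.  69.4]
70 102 [74.9 -1.2 76.5]
80 116 [85.1  2.3 83.7]
90 113 [95.  -0.8 91.2]
100 110 [104.7  -1.2  99.2]
110 113 [113.7   1.8 108.7]
120 4 [120.7 -12.5 104.5]
```

View pics/nest2.png

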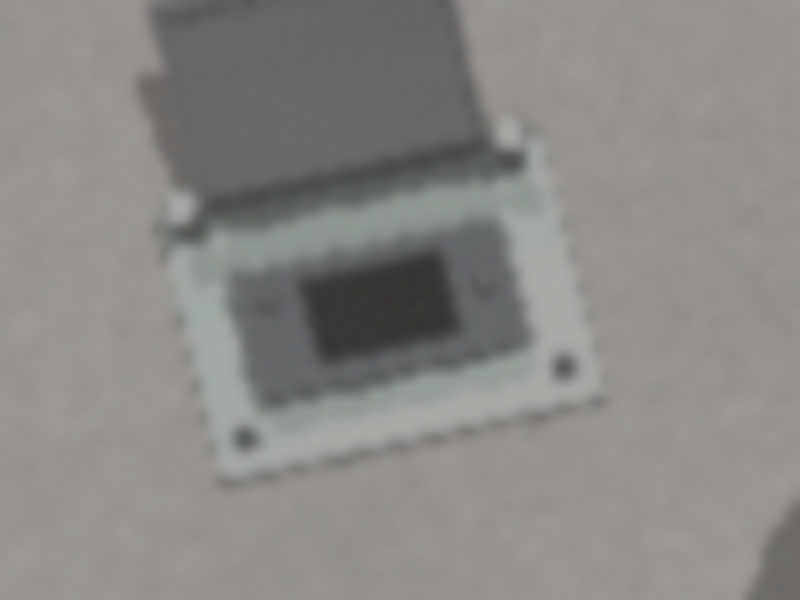

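View pics/side2.png

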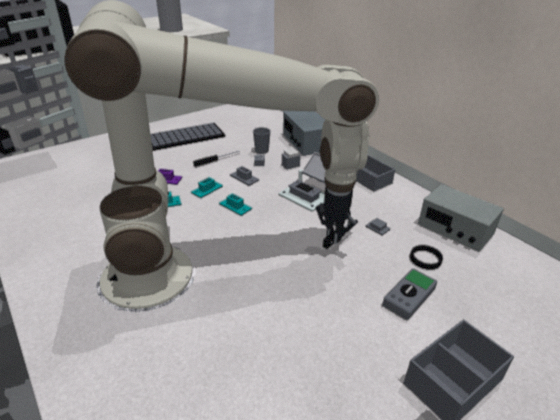

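The cover is fully open: its slope of 0.74 corresponds to about 2.5 rad. I'll back off slightly and lay the tool down.

Call:
apply_moves([
  [0.1, 0, 0.03, 0, 0, 0, 1],
  [0.16, 0, 0.06, 0, 0, 0, 1],
  [0.16, 0, 0.1, 0, 0, 0, 1],
  [0.16, 0, 0.12, 0, 0, 0, 1],
  [0.16, 0, 0.126, 0, 0, 0, 1],
  [0.16, 0, 0.126, 0, 0, 0, 1],
  [0.16, 0, 0.126, 0, 0, 0, 1],
])

```text
clock: 11.45
tcp_pos: [0.4405, -0.2196, 0.0061]
orientation: [-3.141, 0.002, -2.924]
contact_force: [-1.0, -0.0, -1.4]
finger_gap: 0.0166
```

```bash
python3 - <<'E'
from h import *
s=sense();print(s['tcp_pos'],s['orientation'],s['clock'],s['contact_force'],s['finger_gap'])
E
```

```text
[ 0.44052627 -0.21962576  0.00605237] [-3.14121768e+00  1.99032119e-03 -2.92383411e+00] 11.45 [-1.04829099 -0.0243076  -1.37930716] 0.016574491012068808
```

Call:
apply_moves([
  [0, 0, 0.006, 0, 0, 0, 1],
  [0, 0, 0.007, 0, 0, 0, 1],
  [0, 0, 0.007, 0, 0, 0, 0.6],
  [0, 0, 0.007, 0, 0, 0, 0.3],
  [0, 0, 0.007, 0, 0, 0, 0],
  [0, 0, 0.007, 0, 0, 0, 0],
  [0, 0, 0.007, 0, 0, 0, 0],
  [0, 0, 0.007, 0, 0, 0, 0],
  [0, 0, -0.05, 0, 0, 0, 0],
  [0, 0, -0.15, 0, 0, 0, 0],
  [0, 0, -0.3, 0, 0, 0, 0],
  [0, 0, -0.45, 0, 0, 0, 0],
  [0, 0, -0.45, 0, 0, 0, 0],
])

```text
clock: 12.75
tcp_pos: [0.4425, -0.2207, 0.125]
orientation: [-3.136, 0.009, -2.924]
contact_force: [0.0, 0.5, 0.0]
finger_gap: 0.0854
```

```bash
python3 - <<'E'
from h import *
s=sense();print(s['tcp_pos'],s['orientation'],s['clock'],s['contact_force'],s['finger_gap'])
p,d=camera('side');np.savez(f"/tmp/side3.npz",p=p,d=d)
c=p[200:290,290:410,::-1]
cv2.imwrite('pics/laid.png',cv2.resize(np.clip(c*1.2,0,255).astype(np.uint8),None,fx=6.5,fy=6.5,interpolation=cv2.INTER_NEAREST))
E
```

```text
[ 0.44246632 -0.22070492  0.12496219] [-3.13585054  0.00871378 -2.92378925] 12.75 [0.02157862 0.49252026 0.02011724] 0.08536603535848139
```

View pics/laid.png

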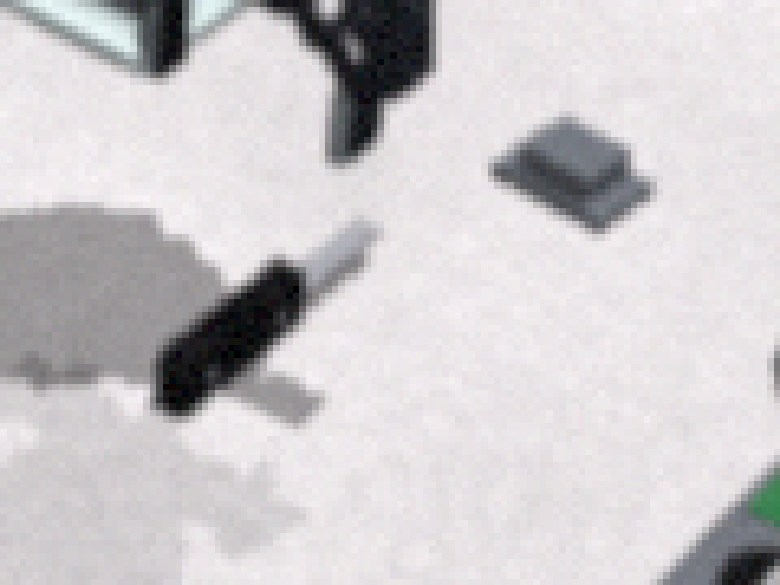

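The tool lies flat on the bench, clear of the blank half. I'll refine the upper half and nest poses from the unobstructed top view.

```bash
python3 - <<'E'
from h import *
def run(n,f,rs):
    p=np.load(f);d=p['d'];p=p['p'];m=camera_model(n);w=pts(d,m)
    g=cv2.cvtColor(p,cv2.COLOR_RGB2GRAY)
    for name,(x0,y0,x1,y1),zlo,zhi,zz in rs:
        z=w[y0:y1,x0:x1,2]; mk=((z>zlo)&(z<zhi)).astype(np.uint8)
        k,l,st,ce=cv2.connectedComponentsWithStats(mk,connectivity=4); i=1+st[1:,4].argmax()
        mk=cv2.morphologyEx((l==i).astype(np.uint8),cv2.MORPH_CLOSE,np.ones((3,3)))
        v,u=np.nonzero(mk); q=ray(m,np.c_[u+x0,v+y0],zz)[:,:2]*1000
        r=cv2.minAreaRect(q.astype(np.float32)); mu=cv2.moments(mk,True)
        c=np.cov(q.T); e=np.linalg.eigh(c)[1][:,1]
        print(name,len(u),'mean',q.mean(0).round(1),'rect',np.round(r[0],1),np.round(r[1],1),round(r[2],1),'pca',round(np.degrees(np.arctan2(e[1],e[0])),1))
rs=[('face',(235,135,282,182),.034,.055,.040),('base all',(225,125,295,190),.005,.05,.010),
 ('ublock',(160,180,210,215),.030,.046,.038),('uall',(160,180,210,215),.004,.046,.008)]
run('top','/tmp/top2.npz',rs); 
run('top','/tmp/top0.npz',rs[2:])
# intensity crops
p=np.load('/tmp/top2.npz')['p']
def c(x,y,w,h,k): return cv2.resize(p[y:y+h,x:x+w,::-1],(w*k,h*k),interpolation=cv2.INTER_NEAREST)
cv2.imwrite('pics/u2.png',np.clip(c(160,180,50,36,16)*1.4,0,255).astype(np.uint8))
cv2.imwrite('pics/n2.png',np.clip(c(232,138,52,36,15)*1.4,0,255).astype(np.uint8))
E
```

```text
face 615 mean [584.2  55.7] rect [584.1  55.9] [ 52.4 103.7] 12.0 pca 102.1
base all 1746 mean [587.3  56.7] rect [587.7  56.5] [109.5 154.9] 12.9 pca 101.7
ublock 190 mean [484.  280.6] rect [484.2 280.4] [30.6 54.9] 11.5 pca 102.4
uall 626 mean [484.5 281.7] rect [484.3 282.4] [ 63.4 108.2] 11.5 pca 98.9
ublock 188 mean [484.  280.8] rect [484.1 280.7] [30.6 54.3] 11.5 pca 102.2
uall 606 mean [484.3 281.6] rect [483.4 282.7] [ 56.1 107.6] 12.6 pca 100.9
```

View pics/u2.png

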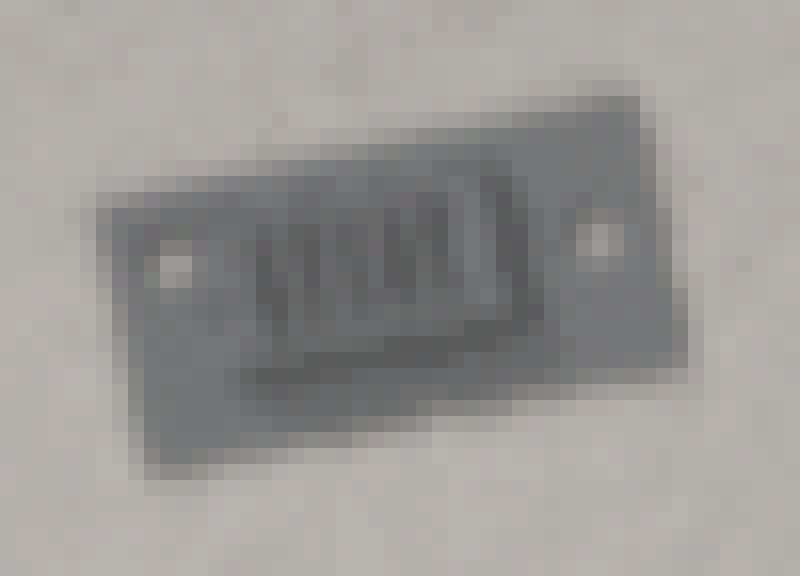

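View pics/n2.png

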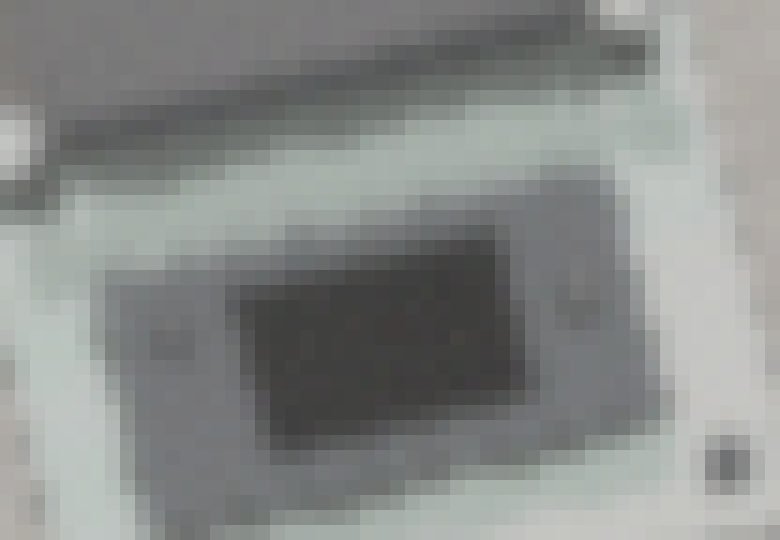

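```bash
python3 - <<'E'
from h import *
p=np.load('/tmp/top2.npz')['p'];m=camera_model('top');g=cv2.cvtColor(p,cv2.COLOR_RGB2GRAY).astype(np.float32)
# gasket
def gc(x0,y0,x1,y1,lo,z):
    r=g[y0:y1,x0:x1]; wt=np.clip(lo-r,0,None); v,u=np.mgrid[y0:y1,x0:x1]
    c=((u*wt).sum()/wt.sum(),(v*wt).sum()/wt.sum()); mk=(r<lo).astype(np.uint8)
    k,l,st,ce=cv2.connectedComponentsWithStats(mk,connectivity=4); i=1+st[1:,4].argmax(); vv,uu=np.nonzero(l==i)
    q=ray(m,np.c_[uu+x0,vv+y0],z)[:,:2]*1000; e=np.linalg.eigh(np.cov(q.T))[1][:,1]; rr=cv2.minAreaRect(q.astype(np.float32))
    print(c,q.mean(0).round(1),'pca',np.degrees(np.arctan2(e[1],e[0])).round(1),rr)
print(g[148:165,246:270].min(),g[160:170,250:258].mean())
gc(245,152,270,172,62,.044)
# holes
for x0,y0 in ((168,193),(194,191)):
    r=g[y0:y0+7,x0:x0+6]; base=np.median(r); wt=np.clip(r-base-4,0,None); v,u=np.mgrid[y0:y0+7,x0:x0+6]
    c=((u*wt).sum()/wt.sum(),(v*wt).sum()/wt.sum()); print('hole',np.round(c,2),(ray(m,c,.004)*1000).round(1))
# flange by darkness, plane z=8mm
r=g[178:216,158:212]; bg=np.median(r[:4]); mk=(r<bg-18).astype(np.uint8)
mk=cv2.morphologyEx(mk,cv2.MORPH_CLOSE,np.ones((5,5)))
k,l,st,ce=cv2.connectedComponentsWithStats(mk); i=1+st[1:,4].argmax(); vv,uu=np.nonzero(l==i)
q=ray(m,np.c_[uu+158,vv+178],.008)[:,:2]*1000;e=np.linalg.eigh(np.cov(q.T))[1][:,1]
print('flange',bg,q.mean(0).round(1),np.degrees(np.arctan2(e[1],e[0])).round(1),cv2.minAreaRect(q.astype(np.float32)))
E
```

```text
43.0 55.425
(np.float64(257.2448054401209), np.float64(160.40574234983)) [585.   55.3] pca 102.5 ((584.9418334960938, 55.010765075683594), (31.78904914855957, 52.3380126953125), 12.588521957397461)
hole [170.46 196.35] [[488.7 322.5   4. ]]
hole [197.04 194.74] [[491.5 241.6   4. ]]
flange 124.0 [484.2 280.3] 100.1 ((484.1357116699219, 280.41058349609375), (54.30314636230469, 105.68793487548828), 10.306856155395508)
```

Hole separation measures 80.95 mm against 80.9 expected. That gives the upper half at (484.2, 281.0) with yaw about 10.6°, offset hole on +y and right way round for the nest (yaw about 12.3°). I'll move over to it.

```bash
python3 - <<'E'
from h import *
mv([.46,0,.13],[np.pi,0,np.radians(150)])
E
```

```text
shares [-0.262   0.8447 -0.0327] [-0.0009  0.0048  0.4719] rows>= 4.9
```

Call:
apply_moves([
  [-0.05, 0.17, -0.03, 0, 0.001, 0.09, 0],
  [-0.1, 0.34, -0.03, 0, 0.002, 0.18, 0],
  [-0.15, 0.51, -0.03, 0, 0.003, 0.27, 0],
  [-0.2, 0.68, -0.03, 0, 0.004, 0.36, 0],
  [-0.26, 0.845, -0.033, -0.001, 0.005, 0.45, 0],
  [-0.26, 0.845, -0.033, -0.001, 0.005, 0.472, 0],
])

```text
clock: 13.4
tcp_pos: [0.4592, 0.0032, 0.1297]
orientation: [3.141, -0.001, 2.616]
contact_force: [-0.5, -1.2, -0.7]
finger_gap: 0.0854
```

```bash
python3 - <<'E'
from h import *
s=sense();print(s['q'],s['tcp_pos'],s['orientation'],s['clock'])
mv([.4842,.2810,.12],[np.pi,0,np.radians(100.6)])
E
```

```text
[ 6.40023517e-03 -1.43700517e-01 -2.45458760e-01  1.47004721e+00
  1.06346688e-03  5.31756866e-01] [0.45917784 0.00324198 0.12968248] [ 3.14118771e+00 -1.40900976e-03  2.61623577e+00] 13.4
shares [0.4706 1.0114 0.0398] [-1.000e-04 -1.000e-03  5.478e-01] rows>= 5.7
```

Call:
apply_moves([
  [0.07, 0.16, 0, 0, 0, 0.09, 0],
  [0.14, 0.32, 0.01, 0, 0, 0.18, 0],
  [0.21, 0.48, 0.02, 0, 0, 0.27, 0],
  [0.28, 0.64, 0.03, 0, 0, 0.36, 0],
  [0.35, 0.8, 0.04, 0, 0, 0.45, 0],
  [0.42, 0.94, 0.04, 0, -0.001, 0.54, 0],
  [0.47, 1, 0.04, 0, -0.001, 0.548, 0],
  [0.47, 1, 0.04, 0, -0.001, 0.548, 0],
  [0.47, 1, 0.04, 0, -0.001, 0.548, 0],
  [0.47, 1, 0.04, 0, -0.001, 0.548, 0],
])

```text
clock: 14.4
tcp_pos: [0.4828, 0.2775, 0.1198]
orientation: [-3.141, 0.001, 1.755]
contact_force: [-0.5, 0.2, -0.3]
finger_gap: 0.0854
```

```bash
python3 - <<'E'
from h import *
s=sense();print(s['q'],s['tcp_pos'],s['orientation'],s['clock'])
mv([.4842,.2810,.0115],[np.pi,0,np.radians(100.6)])
E
```

```text
[ 5.21718811e-01  9.05965587e-02 -3.52000853e-02  1.44582974e+00
 -2.64642452e-04  1.90786975e+00] [0.48283327 0.27746795 0.11980074] [-3.14089683e+00  5.24273177e-04  1.75544200e+00] 14.4
shares [0.0131 0.0083 0.4332] [-0.0004  0.0003 -0.0002] rows>= 2.2
```

Call:
apply_moves([
  [0.013, 0.008, 0.15, 0, 0, 0, 0],
  [0.013, 0.008, 0.3, 0, 0, 0, 0],
  [0.013, 0.008, 0.38, 0, 0, 0, 0],
  [0.013, 0.008, 0.42, 0, 0, 0, 0],
  [0.013, 0.008, 0.433, 0, 0, 0, 0],
  [0.013, 0.008, 0.433, 0, 0, 0, 0],
  [0.013, 0.008, 0.433, 0, 0, 0, 0.3],
  [0.013, 0.008, 0.433, 0, 0, 0, 0.45],
  [0.013, 0.008, 0.433, 0, 0, 0, 0.6],
  [0.013, 0.008, 0.433, 0, 0, 0, 1],
  [0.013, 0.008, 0.433, 0, 0, 0, 1],
  [0.013, 0.008, 0.433, 0, 0, 0, 1],
  [0.013, 0.008, 0.433, 0, 0, 0, 1],
  [0.013, 0.008, 0.433, 0, 0, 0, 1],
], force=80)

```text
clock: 15.8
tcp_pos: [0.4846, 0.2813, 0.0124]
orientation: [3.141, 0.0, 1.756]
contact_force: [-1.5, -0.5, 6.1]
finger_gap: 0.0287
```

```bash
python3 - <<'E'
from h import *
s=sense();print(s['q'],s['tcp_pos'],s['orientation'],s['clock'],s['contact_force'],s['finger_gap'])
E
```

```text
[ 5.26035654e-01  1.37748325e-01 -1.93260170e-01  1.23918433e+00
 -2.55999146e-04  1.91211889e+00] [0.48459838 0.2812754  0.01235267] [3.14093827e+00 3.92182387e-05 1.75550933e+00] 15.8 [-1.53446152 -0.52998082  6.12674942] 0.028743508101761708
```

Call:
apply_moves([
  [0, 0, -0.05, 0, 0, 0, 1],
  [0, 0, -0.2, 0, 0, 0, 1],
  [0, 0, -0.38, 0, 0, 0, 1],
  [0, 0, -0.4, 0, 0, 0, 1],
  [0, 0, -0.4, 0, 0, 0, 1],
])

```text
clock: 16.3
tcp_pos: [0.4852, 0.2817, 0.1143]
orientation: [3.138, -0.001, 1.756]
contact_force: [0.1, 0.2, -2.0]
finger_gap: 0.0287
```

```bash
sed -i 's/^NY=.*/NY=np.radians(12.4); NO=np.array([.5847,.0555,0]); NR=Ro.from_euler("z",NY).as_matrix()/' h.py; python3 - <<'E'
from h import *
s=sense();print(s['tcp_pos'],s['orientation'],s['clock'],s['contact_force'],s['finger_gap'])
mv(nest(0,0,75+12.4),[np.pi,0,NY+np.pi/2])
mv(nest(0,0,100),[np.pi,0,NY+np.pi/2])
E
```

```text
[0.48524727 0.28169839 0.11427896] [ 3.13813836e+00 -9.16182273e-04  1.75559615e+00] 16.3 [ 0.05205494  0.22396273 -1.97038815] 0.028713785342338392
shares [-0.9626  0.2244  0.1074] [ 0.0022 -0.0005 -0.0201] rows>= 5.0
shares [-0.9625  0.2246  0.057 ] [ 0.0022 -0.0005 -0.0201] rows>= 5.0
```

Call:
apply_moves([
  [-0.18, 0.02, 0.02, 0, 0, 0, 1],
  [-0.36, 0.05, 0.04, 0.001, 0, -0.01, 1],
  [-0.54, 0.1, 0.057, 0.002, 0, -0.015, 1],
  [-0.72, 0.15, 0.057, 0.002, 0, -0.02, 1],
  [-0.88, 0.2, 0.057, 0.002, 0, -0.02, 1],
  [-0.962, 0.224, 0.057, 0.002, 0, -0.02, 1],
  [-0.962, 0.224, 0.08, 0.002, 0, -0.02, 1],
  [-0.962, 0.224, 0.107, 0.002, 0, -0.02, 1],
  [-0.962, 0.224, 0.107, 0.002, 0, -0.02, 1],
  [-0.962, 0.224, 0.107, 0.002, 0, -0.02, 1],
])

```text
clock: 17.3
tcp_pos: [0.5838, 0.0566, 0.0868]
orientation: [-3.141, -0.001, 1.788]
contact_force: [-0.2, -0.4, -0.5]
finger_gap: 0.0286
```

```bash
python3 - <<'E'
from h import *
s=sense();print(s['tcp_pos'],s['orientation'],s['clock'],s['contact_force'],s['finger_gap'])
p,d=camera('side');np.savez('/tmp/side4.npz',p=p,d=d);m=camera_model('side')
T=s['tcp_pos'];yaw=s['orientation'][2]-np.pi/2;R=Ro.from_euler('z',yaw).as_matrix()
org=T-[0,0,.0124]
c=p[130:220,245:365,::-1].copy();c=cv2.resize(np.clip(c*1.2,0,255).astype(np.uint8),None,fx=6.5,fy=6.5,interpolation=cv2.INTER_NEAREST)
def dot(X,col):
    u=(proj(m,X)[0]-[245,130]+.5)*6.5; cv2.circle(c,tuple(u.astype(int)),4,col,1)
for a,b in ((-26,-52),(26,-52),(-26,52)): dot(org+R@np.array([a,b,0])/1000,(0,0,255)); dot(nest(a,b,40),(0,160,0))
for a,b in ((0,-40),(12,40)): dot(org+R@np.array([a,b,8])/1000,(0,0,255)); dot(nest(a,b,52),(0,160,0))
cv2.imwrite('pics/pre.png',c)
E
```

```text
[0.58375002 0.05663593 0.0868132 ] [-3.14059870e+00 -1.16400166e-03  1.78843118e+00] 17.3 [-0.21395564 -0.40614262 -0.49457523] 0.02856930801634795
```

View pics/pre.png

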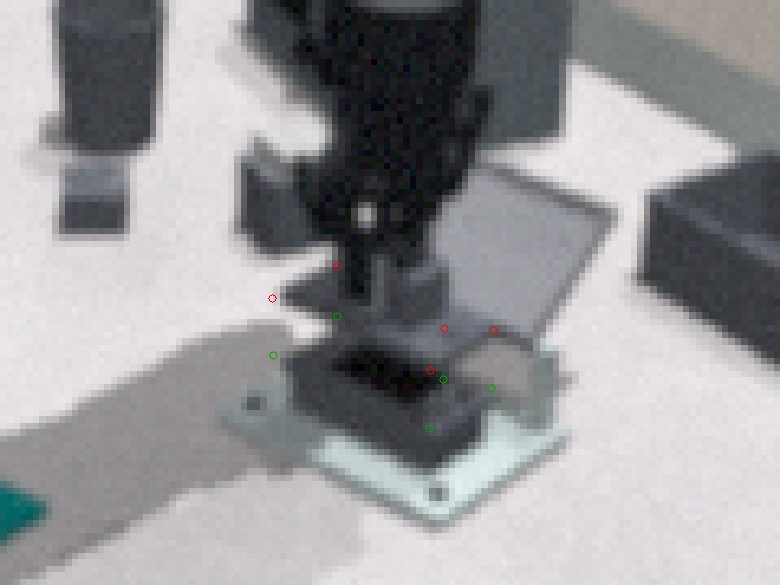

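```bash
python3 - <<'E'
from h import *
f=np.load('/tmp/side4.npz');p=f['p'];d=f['d'];m=camera_model('side');w=pts(d,m); q=(w-nest(0,0,0))@NR*1000
X,Y,Z=q[...,0],q[...,1],q[...,2]
def st(n,k,i):
    v=q[k]; print(n,k.sum(),v.mean(0).round(1),np.median(v,0).round(1),'sd',v.std(0).round(1))
st('low front',(abs(X+26)<7)&(abs(Y)<40)&(Z>16)&(Z<34),0)
st('low -y',(abs(X)<18)&(abs(Y+52)<7)&(Z>16)&(Z<34),1)
st('up front',(abs(X+26)<7)&(abs(Y)<45)&(Z>76)&(Z<81),0)
st('up -y',(abs(X)<20)&(abs(Y+52)<7)&(Z>76)&(Z<81),1)
st('up flange top -y',(abs(X)<20)&(Y<-30)&(Y>-48)&(Z>78)&(Z<90),2)
st('low top',(X<-18)&(X>-24)&(abs(Y)<48)&(Z>34)&(Z<46),2)
st('base',(X<-32)&(X>-52)&(abs(Y)<70)&(Z>4)&(Z<16),2)
# extents of low and upper in image cross-sections along y for front face
for n,k in (('low',(abs(X+24)<8)&(Z>18)&(Z<36)),('up',(abs(X+24)<8)&(Z>74.5)&(Z<84))):
    print(n,np.percentile(Y[k],[1,5,95,99]).round(1))
T=sense()['tcp_pos'];print('tcp nest',((T-nest(0,0,0))@NR*1000).round(1))
g=p[130:220,245:365,::-1]
cv2.imwrite('pics/pre2.png',np.clip(cv2.resize(p[160:215,275:340,::-1],None,fx=12,fy=10.5,interpolation=cv2.INTER_CUBIC)*2.0,0,255).astype(np.uint8))
E
```

```text
low front 57 [-21.8   0.5  23.9] [-21.5  -2.4  23.5] sd [ 1.7 23.9  5.2]
low -y 22 [  0.2 -51.3  23.7] [ -0.3 -51.7  23. ] sd [9.2 2.  5.2]
up front 32 [-25.1   2.   78.5] [-25.8   2.5  78.9] sd [ 2.3 26.   1.4]
up -y 14 [  0.  -52.4  78.6] [ -0.6 -52.7  79. ] sd [11.6  2.7  1.5]
up flange top -y 37 [  0.6 -38.   81.6] [  3.2 -37.9  81.8] sd [11.8  5.1  2.1]
low top 36 [-21.1   4.8  39.1] [-21.7   7.8  39.5] sd [ 2.  26.6  2.3]
base 159 [-42.1  -0.7   9.3] [-43.2  -0.7   9.7] sd [ 5.8 40.   2.4]
low [-502.8 -498.2  711.2  742.6]
up [-54.6 -51.   42.7  49.3]
tcp nest [-0.4  1.2 87.3]
```

View pics/pre2.png

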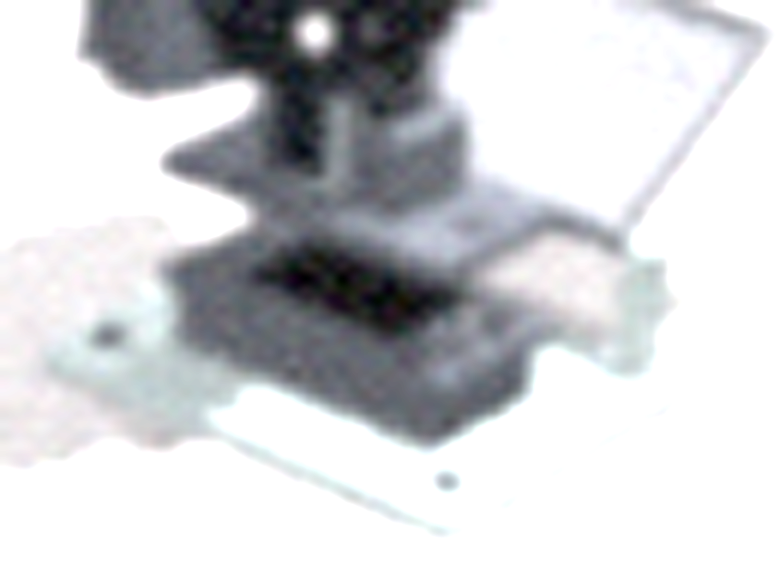

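```bash
python3 - <<'E'
from h import *
m=camera_model('side')
for fn in ('side4','side2','side0'):
    f=np.load(f'/tmp/{fn}.npz');p=f['p'];d=f['d'];w=pts(d,m); q=(w-nest(0,0,0))@NR*1000
    X,Y,Z=q[...,0],q[...,1],q[...,2]
    for zl,zh in ((14,22),(22,30),(30,37),(37,45),(75,82)):
        k=(X>-40)&(X<-10)&(abs(Y)<35)&(Z>zl)&(Z<zh)
        h=np.histogram(X[k],np.arange(-40,-9,3))[0]
        k2=(abs(X)<18)&(Y<-40)&(Y>-65)&(Z>zl)&(Z<zh)
        print(fn,zl,zh,h,np.histogram(Y[k2],np.arange(-65,-39,3))[0])
E
```

```text
side4 14 22 [ 0  0  0  1  0  6 20  5  0  0] [0 0 0 2 6 2 1 0]
side4 22 30 [ 0  0  0  0  0  7 12  6  0  0] [0 0 0 1 6 3 0 0]
side4 30 37 [ 0  0  0  1  5 15  1  1  0  0] [0 0 0 5 1 0 1 0]
side4 37 45 [ 0  0  0  4  5  9  8 18 13  8] [0 0 5 6 4 5 6 6]
side4 75 82 [ 0  0  0  1 17  8  6  1  5  2] [0 0 2 4 7 3 2 2]
side2 14 22 [ 0  0  0  0  1  7 16  8  0  0] [0 0 1 0 4 5 0 0]
side2 22 30 [ 0  0  0  0  0  3 15  4  0  0] [0 0 0 0 8 3 1 0]
side2 30 37 [ 0  0  0  0  3 10  3  2  0  0] [0 0 1 3 2 0 0 1]
side2 37 45 [ 0  0  0  2 13 10 10 13 15  8] [0 0 1 8 3 6 3 7]
side2 75 82 [0 0 0 0 0 0 0 0 0 0] [0 0 0 0 0 0 0 0]
side0 14 22 [ 0  0  0  0  0  7 18  7  1  0] [0 0 0 3 7 5 0 0]
side0 22 30 [ 0  0  0  0  0  4 16  5  0  0] [0 0 0 0 6 1 0 0]
side0 30 37 [ 0  0  0  0  7 10  0  1  0  0] [0 0 0 4 1 1 0 0]
side0 37 45 [ 0  0  0  1 10  7  2  1  0  0] [0 0 4 4 2 4 0 0]
side0 75 82 [0 0 0 0 0 0 0 0 0 0] [0 0 0 0 0 0 0 0]
```

The lower half's body is recessed below its 52-wide flange, which explains the −21 reading. Comparing the flanges, the two halves agree to within about 1 mm once the 1.2 mm y residual is corrected. I'll go down to just above the dowels.

```bash
python3 - <<'E'
from h import *
mv(nest(.5,0,54+12.4),[np.pi,0,NY+np.pi/2])
E
```

```text
shares [-0.005   0.0035  0.0837] [-0.0001 -0.0006  0.0008] rows>= 0.4
```

Call:
apply_moves([
  [-0.005, 0.0035, 0.03, 0, -0.001, 0.001, 1],
  [-0.005, 0.0035, 0.06, 0, -0.001, 0.001, 1],
  [-0.005, 0.0035, 0.082, 0, -0.001, 0.001, 1],
  [-0.005, 0.0035, 0.084, 0, -0.001, 0.001, 1],
  [-0.005, 0.0035, 0.084, 0, -0.001, 0.001, 1],
  [-0.005, 0.0035, 0.084, 0, -0.001, 0.001, 1],
])

```text
clock: 17.95
tcp_pos: [0.5854, 0.0556, 0.0666]
orientation: [3.141, 0.001, 1.787]
contact_force: [-0.9, 0.2, -2.0]
finger_gap: 0.0286
```

```bash
python3 - <<'E'
from h import *
s=sense();print(s['tcp_pos'],s['orientation'],s['clock'],s['contact_force'],s['ft_torque'],s['finger_gap'])
print('tcp nest',((s['tcp_pos']-nest(0,0,0))@NR*1000).round(1))
p,d=camera('side');np.savez('/tmp/side5.npz',p=p,d=d);m=camera_model('side')
w=pts(d,m); q=(w-nest(0,0,0))@NR*1000;X,Y,Z=q[...,0],q[...,1],q[...,2]
for zl,zh in ((31,39),(54.5,61)):
    k=(X>-40)&(X<-18)&(abs(Y)<45)&(Z>zl)&(Z<zh);k2=(abs(X)<22)&(Y<-44)&(Y>-65)&(Z>zl)&(Z<zh)
    print(zl,k.sum(),X[k].mean(),np.median(X[k]),k2.sum(),Y[k2].mean(),np.median(Y[k2]))
c=p[150:210,270:345,::-1]
cv2.imwrite('pics/pre5.png',np.clip(cv2.resize(c,None,fx=10.5,fy=10,interpolation=cv2.INTER_CUBIC)*1.6,0,255).astype(np.uint8))
E
```

```text
[0.58537128 0.05558725 0.0665886 ] [3.14129412e+00 5.94725563e-04 1.78682338e+00] 17.95 [-0.8985148   0.21473497 -1.99164761] [ 0.00419844 -0.01711327  0.02265224] 0.028637578577312094
tcp nest [ 0.7 -0.1 66.6]
31 33 -23.58851096729194 -23.561311159486777 23 -52.53361558414966 -53.79507187667141
54.5 31 -24.36742762501329 -24.826172888290273 17 -53.181550626706446 -54.19177872659674
```

View pics/pre5.png

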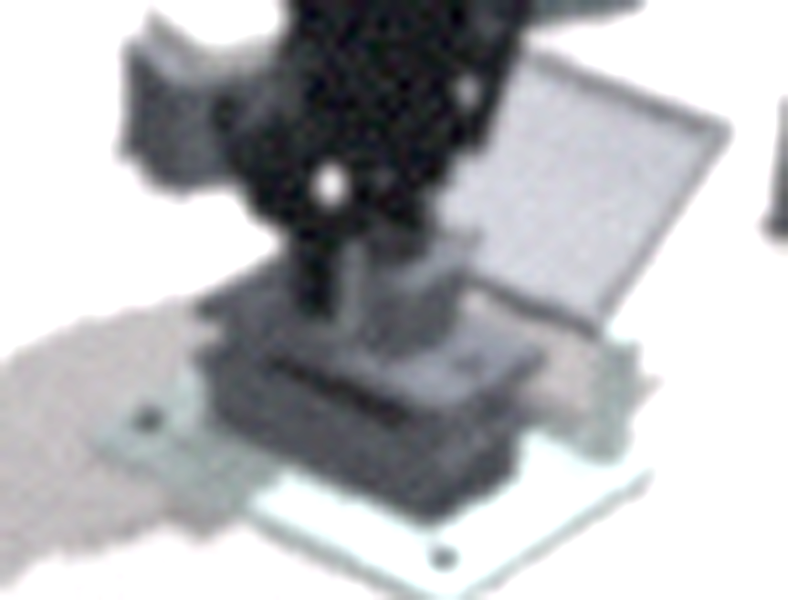

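The half's corners line up vertically with the lower half (left corners both at x≈200 in the crop). I'll descend gently while watching the force.

Call:
apply_moves([
  [0, 0, 0.006, 0, 0, 0, 1],
  [0, 0, 0.012, 0, 0, 0, 1],
  [0, 0, 0.018, 0, 0, 0, 1],
  [0, 0, 0.024, 0, 0, 0, 1],
  [0, 0, 0.024, 0, 0, 0, 1],
])

```text
clock: 18.5
tcp_pos: [0.5853, 0.0555, 0.0603]
orientation: [-3.142, 0.001, 1.787]
contact_force: [0.7, 0.3, -1.7]
finger_gap: 0.0287
```

```bash
cat > st.py <<'E'
from h import *
s=sense();print(s['tcp_pos'],s['orientation'],s['clock'],s['contact_force'],s['ft_torque'],s['finger_gap'])
f=NR.T@s['contact_force'];print('tcp nest',((s['tcp_pos']-nest(0,0,0))@NR*1000).round(1),'f nest',f.round(1))
E
python3 st.py
```

```text
[0.5852571  0.05553427 0.06034862] [-3.14158160e+00  6.11097833e-04  1.78680939e+00] 18.5 [ 0.66513717  0.27599702 -1.71811223] [ 0.01156742 -0.00180773 -0.04409933] 0.02866436163092146
tcp nest [ 0.6 -0.1 60.3] f nest [ 0.7  0.1 -1.7]
```

No contact force, with the underside at about 48 mm and past the dowel tips at 52 mm, so the dowels have entered. Continuing down.

Call:
apply_moves([
  [0, 0, 0.006, 0, 0, 0, 1],
  [0, 0, 0.012, 0, 0, 0, 1],
  [0, 0, 0.016, 0, 0, 0, 1],
  [0, 0, 0.016, 0, 0, 0, 1],
])

```text
clock: 18.9
tcp_pos: [0.5853, 0.0556, 0.0565]
orientation: [3.141, 0.001, 1.787]
contact_force: [-0.2, -0.3, -2.5]
finger_gap: 0.0286
```

```bash
python3 st.py
```

```text
[0.58527401 0.05555767 0.05645476] [3.14146384e+00 5.72973443e-04 1.78677468e+00] 18.9 [-0.18552966 -0.3309198  -2.50251846] [-0.04599838 -0.06199099 -0.00407902] 0.028612164082326273
tcp nest [ 0.6 -0.1 56.5] f nest [-0.3 -0.3 -2.5]
```

Call:
apply_moves([
  [0, 0, 0.005, 0, 0, 0, 1],
  [0, 0, 0.01, 0, 0, 0, 1],
  [0, 0, 0.014, 0, 0, 0, 1],
  [0, 0, 0.016, 0, 0, 0, 1],
  [0, 0, 0.017, 0, 0, 0, 1],
  [0, 0, 0.017, 0, 0, 0, 1],
], force=110)

```text
clock: 19.5
tcp_pos: [0.5853, 0.0555, 0.053]
orientation: [3.141, 0.001, 1.787]
contact_force: [-5.2, 0.4, 7.8]
finger_gap: 0.0278
```

```bash
python3 st.py
```

```text
[0.58531467 0.05554605 0.05300813] [3.14084999e+00 6.62432772e-04 1.78678472e+00] 19.5 [-5.22172663  0.40042371  7.79803911] [-0.05746189  0.90608992 -0.01697355] 0.027792285258717974
tcp nest [ 0.6 -0.1 53. ] f nest [-5.   1.5  7.8]
```

Call:
apply_moves([
  [0, -0.001, 0.003, 0, 0, 0, 1],
  [0, -0.002, 0.006, 0, 0, 0, 1],
  [0, -0.002, 0.008, 0, 0, 0, 1],
  [0, -0.002, 0.008, 0, 0, 0, 1],
  [0, -0.002, 0.008, 0, 0, 0, 1],
])

```text
clock: 20.0
tcp_pos: [0.5853, 0.0556, 0.0525]
orientation: [3.139, 0.001, 1.787]
contact_force: [-3.7, -1.1, 10.8]
finger_gap: 0.0282
```

```bash
python3 st.py
```

```text
[0.58528994 0.05555098 0.05247899] [3.13902517e+00 7.66232946e-04 1.78678684e+00] 20.0 [-3.652861   -1.10063843 10.80224738] [-0.05254298  0.99847713 -0.05349864] 0.028237468060536088
tcp nest [ 0.6 -0.1 52.5] f nest [-3.8 -0.3 10.8]
```

Call:
apply_moves([
  [0, -0.001, 0.006, 0, 0, 0, 1],
  [0, -0.002, 0.009, 0, 0, 0, 1],
  [0, -0.003, 0.012, 0, 0, 0, 1],
  [0, -0.003, 0.012, 0, 0, 0, 1],
  [0, -0.003, 0.012, 0, 0, 0, 1],
])

```text
clock: 20.5
tcp_pos: [0.5853, 0.0555, 0.0525]
orientation: [3.136, 0.001, 1.787]
contact_force: [-7.3, -0.3, 21.4]
finger_gap: 0.0278
```

```bash
python3 st.py
```

```text
[0.58530135 0.0555467  0.0524668 ] [3.13579372e+00 1.01478440e-03 1.78688833e+00] 20.5 [-7.30716648 -0.2953353  21.35543967] [-0.12174731  1.99172312 -0.01630255] 0.027758368479339154
tcp nest [ 0.6 -0.1 52.5] f nest [-7.2  1.3 21.4]
```

View images.

```bash
python3 - <<'E'
from h import *
p,d=camera('side');np.savez('/tmp/side6.npz',p=p,d=d);m=camera_model('side')
w=pts(d,m); q=(w-nest(0,0,0))@NR*1000;X,Y,Z=q[...,0],q[...,1],q[...,2]
k=(X>-22)&(X<22)&(Y<-31)&(Y>-49)&(Z>35)&(Z<60);print('flange top -y',k.sum(),Z[k].mean(),np.median(Z[k]))
k=(X>-24)&(X<24)&(Y>30)&(Y<50)&(Z>35)&(Z<60);print('flange top +y',k.sum(),Z[k].mean(),np.median(Z[k]))
k=(X>-55)&(X<-35)&(abs(Y)<70)&(Z>0)&(Z<20);print('base (10)',k.sum(),np.median(Z[k]))
f0=np.load('/tmp/side2.npz')['d']; q0=(pts(f0,m)-nest(0,0,0))@NR*1000
k=(abs(q0[...,0])<22)&(q0[...,1]<-46)&(q0[...,1]>-51)&(abs(q0[...,2]-40)<8);print('low face earlier(40)',k.sum(),np.median(q0[k],0))
k=(q0[...,0]<-18)&(q0[...,0]>-25)&(abs(q0[...,1])<48)&(abs(q0[...,2]-40)<6);print('low face earlier front(40)',k.sum(),np.median(q0[k],0))
c=p[150:210,270:345,::-1]
cv2.imwrite('pics/press.png',np.clip(cv2.resize(c,None,fx=10.5,fy=10,interpolation=cv2.INTER_CUBIC)*1.6,0,255).astype(np.uint8))
E
python3 st.py
```

```text
flange top -y 39 48.066801976840544 48.018893400330505
flange top +y 28 46.67979743136676 47.1829513936266
base (10) 179 8.578757627900552
low face earlier(40) 9 [ -2.9983787  -48.08086366  39.3593133 ]
low face earlier front(40) 36 [-21.6886967   -6.27066874  39.1395563 ]
[0.5852875  0.05556056 0.05247005] [3.13579886e+00 9.92104016e-04 1.78692553e+00] 20.55 [-7.45504134 -0.15113118 20.87760243] [-0.16048757  1.91127298  0.0197318 ] 0.02823165973751073
tcp nest [ 0.6 -0.1 52.5] f nest [-7.3  1.5 20.9]
```

View pics/press.png

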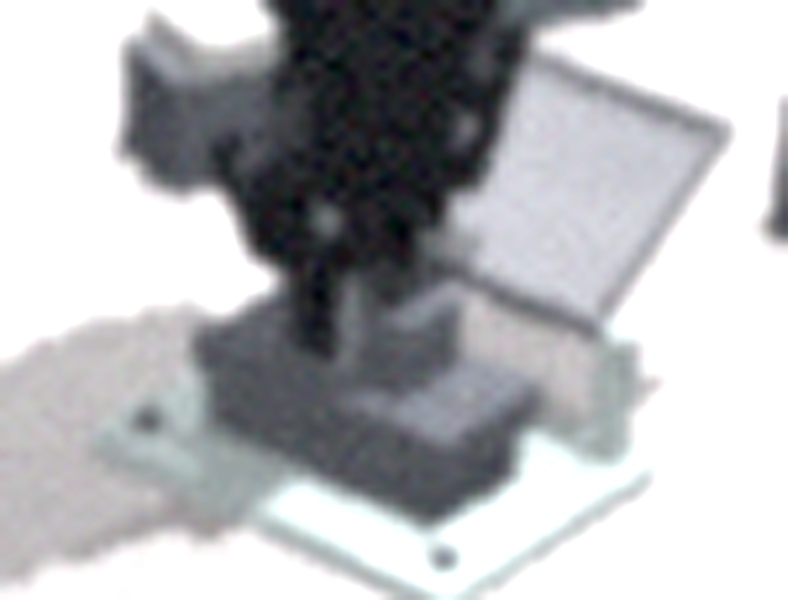

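The side view shows the halves closed, with no dark gasket line. The flange top is at about 47.5 mm (48 expected) and the TCP is stalled at 52.5 mm, where flush should be 52.4. I'll press a little more for margin and hold.

Call:
apply_moves([
  [0, -0.004, 0.013, 0, 0, 0, 1],
  [0, -0.005, 0.015, 0, 0, 0, 1],
  [0, -0.005, 0.015, 0, 0, 0, 1],
  [0, -0.005, 0.015, 0, 0, 0, 1],
  [0, -0.005, 0.015, 0, 0, 0, 1],
  [0, -0.005, 0.015, 0, 0, 0, 1],
  [0, -0.005, 0.015, 0, 0, 0, 1],
  [0, -0.005, 0.015, 0, 0, 0, 1],
  [0, -0.005, 0.015, 0, 0, 0, 1],
  [0, -0.005, 0.015, 0, 0, 0, 1],
])

```text
clock: 21.55
tcp_pos: [0.5853, 0.0555, 0.0526]
orientation: [3.131, 0.001, 1.787]
contact_force: [-6.7, 0.5, 26.3]
finger_gap: 0.028
```

```bash
python3 st.py; python3 - <<'E'
from h import *
p,d=camera('top');m=camera_model('top');w=pts(d,m)
cv2.imwrite('pics/top7.png',p[:,:,::-1])
p,d=camera('side');cv2.imwrite('pics/side7.png',p[:,:,::-1]);w=pts(d,camera_model('side')); q=(w-nest(0,0,0))@NR*1000
for lo in range(60,120,20):
    kk=(abs(q[...,1])<40)&(q[...,0]>=lo)&(q[...,0]<lo+10)&(q[...,2]>40)&(q[...,2]<130)
    if kk.sum(): print('cover',lo,kk.sum(),np.median(q[kk],0).round(1))
E
python3 st.py
```

```text
[0.58528081 0.05552237 0.05256034] [3.13120675e+00 1.34703449e-03 1.78698508e+00] 21.55 [-6.74258323  0.52423249 26.32782851] [-0.11103733  2.16015691 -0.06543421] 0.027956732782896395
tcp nest [ 0.6 -0.1 52.6] f nest [-6.5  2.  26.3]
cover 60 49 [ 64.7 -11.5  66.3]
cover 80 45 [ 84.5 -13.9  82.1]
cover 100 56 [104.6  -9.2  96.4]
[0.58527312 0.05551783 0.0525488 ] [3.13122136e+00 1.29692274e-03 1.78695405e+00] 21.65 [-7.23994669  0.70154831 25.61079445] [-0.12450769  2.15823976 -0.03661487] 0.028332577723874004
tcp nest [ 0.6 -0.1 52.5] f nest [-6.9  2.2 25.6]
```

View pics/side7.png

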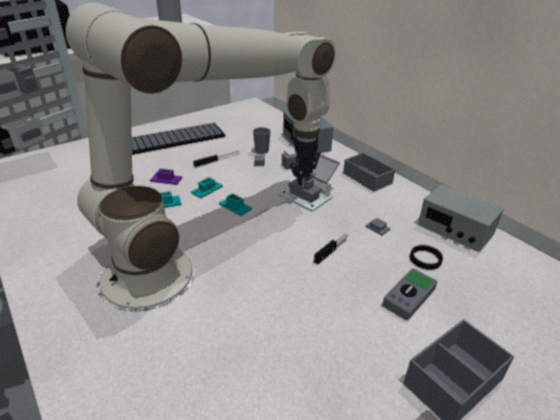

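Force is steady at about 26 N, tilt is 0.01 rad, the cover is open and the tool is lying flat. Handing in.

```bash
python3 -c "
from station import *
print(job_done())
s=sense();print(s['clock'],s['tcp_pos'],s['contact_force'],s['finger_gap'])"
```

```text
the job is handed in; nothing more can be done
None
the job is handed in; nothing more can be done
```

I levered the cover open with the blade tool and laid the tool back on the bench. The upper half is on both dowels the right way round, and the robot was still gripping and pressing it when I handed in. The hand-in came at about 21.7 s and gave no verdict.

Last checks before handing in:
- **Cover:** the slope in the side camera is about 37° past the hinge, which is roughly 2.5 rad (fully open).
- **Blade tool:** the side view after release shows it lying flat on the bench. It is clear of the blank half.
- **Upper half:** it met no force as it passed over the dowel tips. The TCP then stalled at 52.5 mm, where flush should be 52.4 mm. The flange top measured about 47–48 mm (48 expected), and no gasket line is visible between the halves.
- **Press:** about 26 N downward and steady, with the grip set to 110 N.
- **Bystanders:** the last side view shows nothing obviously displaced. I did not measure their positions again.

Some things did not match exactly or could not be measured:
- A sideways force of about 7 N (−x) and a tool tilt of about 0.01 rad built up during pressing. The tilt limit is 0.04 rad.
- Camera estimates of the nest's centre differed by 1–3 mm between features.
- I could not measure the gap between the halves, or their centring, more finely than the camera resolution of about 1 mm.

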